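Clear the jammed castor-wheel dispenser and fill the order

ROBOT

A 6-joint arm with a two-finger parallel gripper is mounted at the origin on the work surface. World frame = base frame: x ahead of the robot, y to its left, z up, the work surface at z = 0. Lengths are in m, angles in degrees, forces in N, time in s.
With the tool pointing down it reaches from about 0.25 to 0.725 m from the base axis. Payload 9.7 kg.
Tool frame: the origin (TCP) lies at the very end of the fingers, on their centre line; the grasp point (between the pads) lies 19 mm behind it; x points along the fingers, y is the direction in which the jaws open and shut, and the axes are right-handed (so a half turn about x gives the same grasp; the last joint's range is limited). The gripper opens to 85 mm and grips with 20 to 120 N. Pads are 22 mm wide; open, the fingers measure 114 mm over their backs; the gripper's body (76 mm by 85 mm) begins 54 mm behind the grasp point. The pads swing forward as they close: fully open they stand 13 mm farther back than shut.
Start: joints at [-72.536, 4.979, 10.078, 95.1, 0, 90], TCP at [0.165, -0.525, 0.231] pointing down, gripper open.
Joint ranges: [-179.16, 179.16], [-48.56, 103.87], [-65.8, 70.77], [-126.05, 130.52], [-82.76, 87.17], [-180, 180]. Speed limits (degrees/s): [127.2, 127.2, 147.25, 180, 180, 180].

INTERFACE

Orientations are given as [roll, pitch, yaw] about the fixed x, y, z axes, in that order (R = Rz(yaw) Ry(pitch) Rx(roll)).
In Python, from workcell import get_obs, cams, bot gives the robot as it stands.
- The arm moves only by the tool apply_moves, never from a script. Its argument "rows" is a list that holds one entry, the list of rows, each a list of 7 numbers: the shift along the tool's x, y, z in mm, then the turn, a rotation vector about the tool's x, y, z in rad, then the opening, from 0 (shut) to 1 (fully open). A call has 1 to 20 rows; each row is the pose to reach, as a shift and turn from the pose measured when the call began, along the tool's axes at that moment; what a row does not reach only later rows make up. A row lasts 1/10 s, in which the tool goes at most 50 mm and 8.59 degrees, less where a joint would pass 70% of its speed; a pose out of reach is approached as far as the arm can. A call with a gripper value outside its range is refused whole. The fingers move at their own pace and stop on an object; "newtons" is the grip in N (left out, the last holds). Time passes only in rows, so rows that repeat a pose let the fingers close. It gives the time, the measured TCP pose, the force and the opening at its end, in the units of the state.
- get_obs(): the state, without advancing time (a new reading comes with each control period).
- cams.camera(name): name is "side" or "top"; returns a dict with "pixels" (480x640x3 uint8, red, green, blue), "range_z" (480x640 float32, m along the optical axis (not along the pixel's ray), 0 where there is no reading), "fx", "fy", "cx", "cy" (pixels), "eye" and "attitude" of the camera in the world. Camera axes: x right, y up, looking along -z (the intrinsics and any distortion apply to the point x, -y, -z); pixel columns grow to the right and rows downward; lengths in m; the calibration is good to about 2 mm. A picture is of the moment at which its call begins.
- bot.job_done(): hands the job in, once; it reports no verdict.
Trained networks look in a picture, given as the dict that the camera call returned (one of the last four; its "shot" number tells which), for a name from the list of things; names that differ only in an ending like _2 or _b are one class to them, and where a whole thing is asked for, a point or a joint stands for the part that bears it (a point fixed in the world has none). Each returns a list of dicts, best first, with "confidence" (0 to 1); they miss things now and then, are a little off and sometimes report something else, mostly with a low value. They report only what shows in the picture. A call takes as long as a camera call. They do not tell look-alikes from the thing itself.
- cams.find_in(label, picture): "at" ([x, y, z] in m, in world coordinates, good to about 4 mm: the middle of the surface that is visible of it).
The state is a dict: "time": time; "q": joint angles; "qd": joint speeds; "joint_efforts": joint torques, N m; "ee_pos": TCP position; "tcp_rot": TCP orientation; "wrist_force": force on the tool from outside, world axes, zero at the start; "torque": the same for the moment, N m; "opening": finger opening in m.
Only numpy, scipy, OpenCV 4.12 (cv2) and the standard library are available. Lean on these libraries where they do the work, as an engineer would, in place of code of your own. Each camera call takes 0.05 s, during which the arm holds its last target.

TASK

The castor-wheel dispenser on the shop counter is jammed by a stray castor fork that sits under the edge of the orange keeper knob. Turn the keeper counter-clockwise (seen from above) to its stop, lift it out, then lift the stray fork out so that the wheels behind it roll down to the outlet. Leave the keeper and the fork in the red tray and put every wheel, from the dispenser and any lying on the counter, in the blue tray, without disturbing the tin, the drill box and the screw tub.

Things in the scene. Friction and masses are not known exactly. Their poses are not given: they have to be found in the camera images.
- dispenser: fixed grey and aluminium wheel dispenser: straight open chute along own y, sloping down at 11 degrees to -y, socket block on its +x side. Origin on the counter under the chute, 130 mm (level) uphill of the end stop's inner face. Chute floor 26 mm wide, 30 mm above the counter at the end stop; side rails each side 10 mm wide, 12 mm high. End stop 46 mm wide, top 32 mm above the floor.
- outlet (a point): where the centre of the lowest wheel comes to rest against the end stop; axes as the dispenser (x across the chute, y uphill, z up); the chute floor is 22 mm below. When a wheel is taken from here the next one rolls in.
- throat (a point): midpoint, at rail-top level, between two small steel posts that stand on the rails 83 mm uphill of the end stop, each 6 mm wide and 10 mm high, 34 mm apart: wheels pass between them, the fork does not.
- socket (a point): centre of the socket's top face, 88 mm above the counter, on the keeper's turning axis, 52 mm to +x of the chute's middle; axes as the dispenser. Its 6 mm top plate has a slot 42 (x) by 16 (y) mm for the keeper's cross bar. Turned counter-clockwise the keeper meets its stop about 0.1 rad past the slot; within 0.12 rad either side of the slot direction it lifts straight out (35 mm). It turns easily.
- keeper: bayonet keeper knob, captive at the start, 150 g: black disc 68 mm across, 6 mm thick, orange grip bar on top, steel stem 14 mm thick and 34 mm long below, with a cross bar 36 (own x) x 9 mm that lies 9 to 17 mm below the disc. Origin at the centre of the disc's underside, own z up. Own x starts 0.9 to 1.35 rad clockwise of the socket's x. The disc overhangs the fork's plate by about 7 mm.
- keeper_grip (a point): middle of the keeper's grip bar, which is 48 mm long (own x), 14 mm thick (own y) and stands from 6 to 36 mm above the disc's underside; axes as the keeper.
- fork: stray castor fork, loose, 120 g: cheeks, 50 (own x) x 20 (own y) x 14 mm high, stand on both rails against the throat posts; on them a steel plate 50 x 40 x 6 mm, and on that an upright brass stem 12 mm thick whose top is 58 mm above the origin; a block 20 x 16 mm hangs 8 mm below. Origin at the centre of the cheeks' underside, own z along the stem; it starts tilted with the chute.
- wheel1: a castor wheel: teal plastic cylinder 44 mm in diameter, 22 mm wide across its faces, white hub, about 90 g. Origin at its centre, own x along its axle. Starts in the chute uphill of the fork, axle across the chute. Rolls down the chute by itself but soon stops on the flat.
- wheel2: a castor wheel: teal plastic cylinder 44 mm in diameter, 22 mm wide across its faces, white hub, about 90 g. Origin at its centre, own x along its axle. Starts in the chute uphill of the fork, axle across the chute. Rolls down the chute by itself but soon stops on the flat.
- wheel3: a castor wheel: teal plastic cylinder 44 mm in diameter, 22 mm wide across its faces, white hub, about 90 g. Origin at its centre, own x along its axle. Starts in the chute uphill of the fork, axle across the chute. May be absent. Rolls down the chute by itself but soon stops on the flat.
- wheel4: a castor wheel: teal plastic cylinder 44 mm in diameter, 22 mm wide across its faces, white hub, about 90 g. Origin at its centre, own x along its axle. Starts lying flat on the counter, left or right of the dispenser. May be absent. Rolls down the chute by itself but soon stops on the flat.
- wheel5: a castor wheel: teal plastic cylinder 44 mm in diameter, 22 mm wide across its faces, white hub, about 90 g. Origin at its centre, own x along its axle. Starts lying flat on the counter, left or right of the dispenser. May be absent. Rolls down the chute by itself but soon stops on the flat.
- order_tray: loose open blue tray, 130 (own x) x 180 (own y) x 45 mm high, walls and floor 5 mm; origin at the centre of its underside. The wheels go in here. It may start left or right.
- odds_tray: loose open red tray, 130 (own x) x 180 (own y) x 45 mm high, walls and floor 5 mm; origin at the centre of its underside. The keeper and the fork go in here, lying anyhow. It may start left or right.
- tin: bystander: paint tin, 70 mm in diameter, 90 mm high; origin under its centre.
- drillbox: bystander: black drill-bit box 100 x 70 x 30 mm; origin under its centre.
- screwtub: bystander: clear tub of screws 80 x 80 x 45 mm; origin under its centre.
Things that resemble listed ones, but are neither listed nor needed, are in the scene too. What is shaped like the wheel1 but pink or yellow is not meant. What is shaped like the keeper but yellow is not meant.

How it is judged (in metres and radians):
On the way, in this order (a step that is already met when the one before it is completed fails the run):
1. the keeper, still seated, is turned counter-clockwise into line with its slot (angle between the x axis of keeper and the x axis of dispenser, either way round below 0.19 rad and distance between keeper and socket below 0.012 m), for 0.1 s.
2. the keeper is lifted out of its socket (distance between keeper and socket above 0.05 m), for 0.2 s.
3. the fork is out of the chute and a wheel has come to rest at the outlet (distance between fork and outlet above 0.1 m and ((distance between wheel1 and outlet below 0.012 m and linear speed of wheel1 below 0.03 m/s) or (distance between wheel2 and outlet below 0.012 m and linear speed of wheel2 below 0.03 m/s) or (distance between wheel3 and outlet below 0.012 m and linear speed of wheel3 below 0.03 m/s) or (distance between wheel4 and outlet below 0.012 m and linear speed of wheel4 below 0.03 m/s) or (distance between wheel5 and outlet below 0.012 m and linear speed of wheel5 below 0.03 m/s))), for 0.2 s.
At the end, for the whole second after the job is handed in: keeper and fork lie at rest in the red tray and every wheel present lies at rest in the blue tray: each origin inside the tray's walls (within 62 mm of its centre along the tray's x and 87 mm along its y) and less than 80 mm (wheels 75 mm) above the tray's underside (x of keeper in the frame of odds_tray between -0.062 and 0.062 m and y of keeper in the frame of odds_tray between -0.087 and 0.087 m and z of keeper in the frame of odds_tray between 0 and 0.08 m and linear speed of each of keeper, fork, wheel1, wheel2, wheel3, wheel4, wheel5 below 0.03 m/s and x of fork in the frame of odds_tray between -0.062 and 0.062 m and y of fork in the frame of odds_tray between -0.087 and 0.087 m and z of fork in the frame of odds_tray between 0 and 0.08 m and x of wheel1 in the frame of order_tray between -0.062 and 0.062 m and y of wheel1 in the frame of order_tray between -0.087 and 0.087 m and z of wheel1 in the frame of order_tray between 0 and 0.075 m and x of wheel2 in the frame of order_tray between -0.062 and 0.062 m and y of wheel2 in the frame of order_tray between -0.087 and 0.087 m and z of wheel2 in the frame of order_tray between 0 and 0.075 m and x of wheel3 in the frame of order_tray between -0.062 and 0.062 m and y of wheel3 in the frame of order_tray between -0.087 and 0.087 m and z of wheel3 in the frame of order_tray between 0 and 0.075 m and x of wheel4 in the frame of order_tray between -0.062 and 0.062 m and y of wheel4 in the frame of order_tray between -0.087 and 0.087 m and z of wheel4 in the frame of order_tray between 0 and 0.075 m and x of wheel5 in the frame of order_tray between -0.062 and 0.062 m and y of wheel5 in the frame of order_tray between -0.087 and 0.087 m and z of wheel5 in the frame of order_tray between 0 and 0.075 m); the robot touches nothing.
It fails at once if a bystander (tin, drill box, screw tub) is moved more than 30 mm (distance of any of tin, drillbox, screwtub from where it was at the start of the episode above 0.03 m).
Of wheel3, wheel4, wheel5 only 1 to 3 are there at a start; the rules pass over those that are not, and their reading is None.
At some moment in a run one of order_tray, odds_tray may be knocked a few centimetres aside while the robot is not near it.
Once in a run the grip may slacken for a moment while it holds something.
It also fails if it takes over 210 s, if anything falls off the work surface, if the arm or the gripper's body presses on something with over 40 N, if the wrist force passes 120 N, or if a joint passes its speed limit or range.

## Working session

There is one attempt and no reset: what is moved stays moved. The work goes in short steps, Python scripts to look and compute and a tool call to move; the robot and the scene stay as the last step left them, time stands still between calls to the robot, and variables do not carry over. Pictures are saved under pics/ and viewed, and the job is handed in when it is done.

Besides the shell and the picture viewer there is one more tool, called after "Emit:" by a JSON object that holds its "name" and its "arguments". apply_moves: Moves the arm, as the interface text tells. Its arguments: {"type":"object","properties":{"rows":{"type":"array"},"newtons":{"type":"number"}},"required":["rows"]}

```bash
ls; mkdir -p pics; cat > h.py <<'E'
import numpy as np, cv2
from workcell import get_obs, cams, bot
def save(d,n,crop=None,scale=1):
    im=d["pixels"][:,:,::-1]
    if crop: 
        r0,r1,c0,c1=crop; im=im[r0:r1,c0:c1]
    if scale!=1: im=cv2.resize(im,None,fx=scale,fy=scale,interpolation=cv2.INTER_CUBIC)
    cv2.imwrite("pics/"+n+".png",im)
E
python3 - <<'E'
from h import *
o=get_obs();print(o)
for n in("top","side"):
    d=cams.camera(n);save(d,n+"0")
    print(n,{k:d[k] for k in d if k not in("pixels","range_z")})
    np.savez("pics/"+n+"0.npz",**{k:v for k,v in d.items()})
E
```

```text
pics
{'time': 0.0, 'q': array([-7.25374462e+01,  5.01074803e+00,  1.00329493e+01,  9.50993745e+01,
        5.04796590e-04,  8.99989270e+01]), 'qd': array([ 0.04641558,  0.00060356, -0.10355101, -0.10322936,  0.03394845,
        0.02105467]), 'joint_efforts': array([ 4.59454077e-04, -5.20388496e+01,  4.64799213e+01,  1.63811079e-02,
       -1.35124492e-05, -8.96451553e-07]), 'ee_pos': array([ 0.16497643, -0.52442489,  0.23057297]), 'tcp_rot': array([-90.37584386,  89.9228251 , 107.08778265]), 'wrist_force': array([ 0.0683909 , -0.13354329, -0.27983951]), 'torque': array([ 0.04336068, -0.00625611, -0.04589558]), 'opening': 0.08556638849078874}
top {'fx': 517.237815589918, 'fy': 517.237815589918, 'cx': 314.5956525162393, 'cy': 235.0504803779574, 'eye': array([ 0.51724206, -0.03384831,  1.12228917]), 'attitude': array([  6.22104785,   0.63084848, -89.36320198]), 'shot': 1}
side {'fx': 522.4449167632919, 'fy': 522.4449167632919, 'cx': 330.0121141119687, 'cy': 241.19904560908589, 'eye': array([0.20868017, 0.78651333, 0.60538082]), 'attitude': array([  61.71685221,   -0.37440881, -153.32922742]), 'shot': 2}
```

View pics/top0.png

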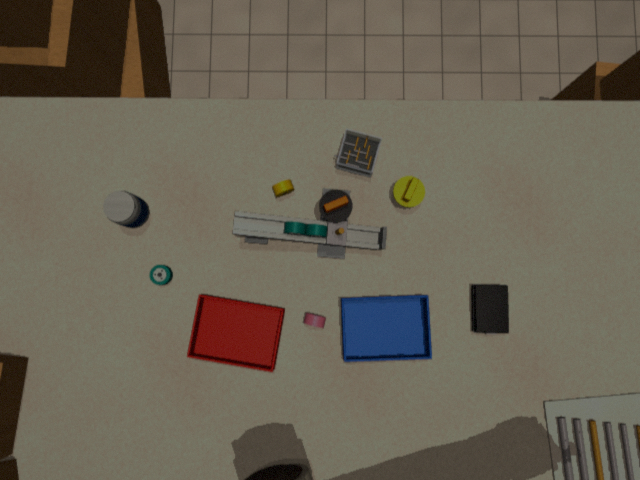

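View pics/side0.png

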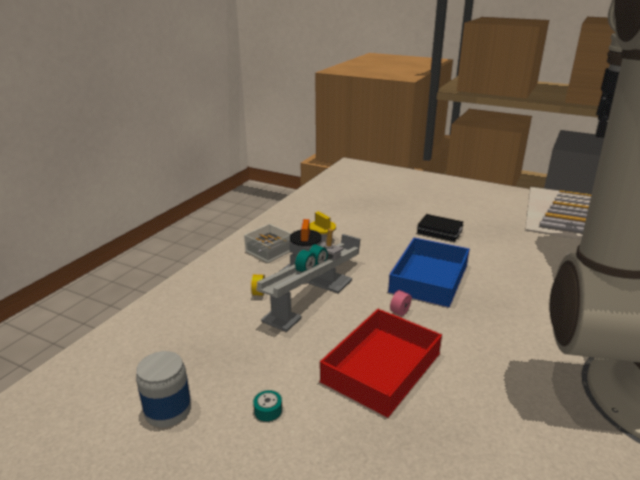

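```bash
cat >> h.py <<'E'
from scipy.spatial.transform import Rotation as R
def pts(d):
    z=d["range_z"]; v,u=np.mgrid[0:480,0:640]
    x=(u-d["cx"])/d["fx"]*z; y=-(v-d["cy"])/d["fy"]*z
    P=np.stack([x,y,-z],-1)
    M=R.from_euler("xyz",d["attitude"],degrees=True).as_matrix()
    W=P@M.T+d["eye"]; W[z<=0]=np.nan
    return W
def load(n): 
    f=np.load("pics/"+n+".npz"); return {k:f[k] for k in f}
def proj(d,p):
    M=R.from_euler("xyz",np.array(d["attitude"]),degrees=True).as_matrix()
    c=(np.atleast_2d(p)-d["eye"])@M
    return np.stack([d["cx"]+d["fx"]*c[:,0]/-c[:,2], d["cy"]-d["fy"]*c[:,1]/-c[:,2]],-1)
def shoot(n,name="top"):
    d=cams.camera(name); save(d,n); np.savez("pics/"+n+".npz",**d); return d
E
python3 - <<'E'
from h import *
d=load("top0");W=pts(d)
for n,(u,v) in dict(red=(237,332),blue=(385,328),knob=(336,204),wheelfree=(160,275),tin=(125,207),tub=(357,153),drill=(490,308),stop=(382,238),fork=(339,232),w1=(294,228),w2=(316,230),chtop=(240,222),yel=(283,187),ykeep=(408,192),pink=(314,320),table=(440,400)).items():
    print(n,W[v,u].round(4))
save(d,"top0c",(170,270,220,400),4)
d=load("side0");save(d,"side0c",(190,340,220,380),4)
W=pts(d)
for n,(u,v) in dict(wfree=(267,400),table=(200,450)).items(): print(n,W[v,u].round(4))
for l in ["dispenser","keeper","fork","wheel1","order_tray","odds_tray","keeper_grip"]:
  d2=cams.camera("top")
  for r in cams.find_in(l,d2)[:8]: print(l,r)
E
```

```text
red [0.4292 0.1431 0.0042]
blue [ 0.4415 -0.1721  0.0064]
knob [ 0.6876 -0.0628  0.1226]
wheelfree [0.5482 0.3071 0.0242]
tin [0.6824 0.3622 0.0943]
tub [ 0.8166 -0.1104  0.0252]
drill [ 0.4868 -0.3878  0.0302]
stop [ 0.6282 -0.16    0.0596]
fork [ 0.6333 -0.0692  0.1162]
w1 [0.6413 0.0194 0.1079]
w2 [ 0.6382 -0.0241  0.1037]
chtop [0.6557 0.1308 0.0819]
yel [0.7365 0.0475 0.0436]
ykeep [ 0.7227 -0.2123  0.0712]
pink [ 0.4585 -0.0214  0.042 ]
table [ 0.2933 -0.2875  0.0018]
wfree [0.5504 0.3093 0.021 ]
table [ 0.5952  0.4142 -0.0006]
dispenser {'at': [0.6355, -0.0007, 0.0654], 'confidence': 0.75}
keeper {'at': [0.6822, -0.0621, 0.0946], 'confidence': 0.83}
keeper {'at': [0.7273, -0.2158, 0.0424], 'confidence': 0.7}
fork {'at': [0.6367, -0.0698, 0.0831], 'confidence': 0.95}
wheel1 {'at': [0.6417, 0.0207, 0.1029], 'confidence': 0.77}
wheel1 {'at': [0.4569, -0.0191, 0.0448], 'confidence': 0.73}
wheel1 {'at': [0.5453, 0.3088, 0.0208], 'confidence': 0.71}
wheel1 {'at': [0.7368, 0.0501, 0.0388], 'confidence': 0.61}
wheel1 {'at': [0.6358, -0.0225, 0.0952], 'confidence': 0.59}
order_tray {'at': [0.4426, -0.1724, 0.007], 'confidence': 0.89}
order_tray {'at': [0.6364, -0.0001, 0.0693], 'confidence': 0.75}
odds_tray {'at': [0.8174, -0.1105, 0.0245], 'confidence': 0.23}
keeper_grip {'at': [0.7283, -0.2152, 0.0399], 'confidence': 0.9}
keeper_grip {'at': [0.6908, -0.0555, 0.0922], 'confidence': 0.82}
```

View pics/top0c.png

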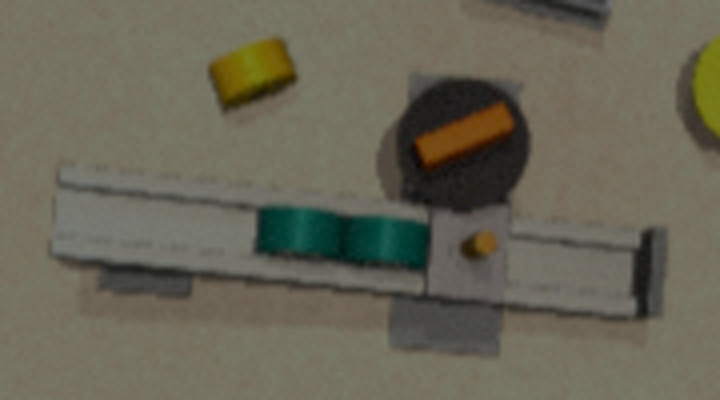

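View pics/side0c.png

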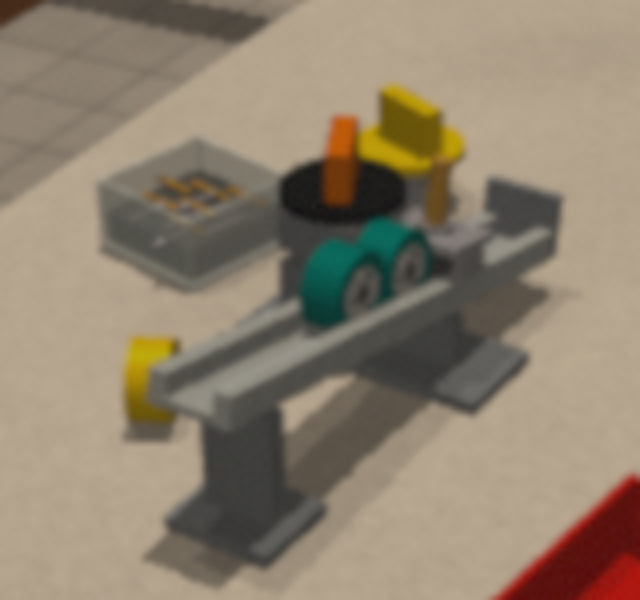

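```bash
cat >> h.py <<'E'
T11=np.tan(np.radians(11))
def disp_fit(W,px):
    pass
E
python3 - <<'E'
from h import *
from scipy.optimize import least_squares
d=load("top0");W=pts(d);I=d["pixels"].astype(int)
# residual plane: rail points. rough frame
m=np.isfinite(W[...,0])
u0=slice(205,262)
box=np.zeros((480,640),bool);box[205,:]=0
box[205:262,228:392]=1
# chute rails uphill part
def fit(p,full=False):pass
P=W[box]
yw=-6.5; 
for it in range(3):
    c,s=np.cos(np.radians(yw)),np.sin(np.radians(yw))
    ex=np.array([c,s]);ey=np.array([-s,c])
    a=P[:,:2]@ex; b=P[:,:2]@ey
    sel=(P[:,2]>0.05)
    # per-bin a extents for b range uphill free part
    rows=[]
    for b0 in np.arange(b.min(),b.max(),0.01):
        k=sel&(b>=b0)&(b<b0+0.01)
        if k.sum()>5: rows.append((b0+.005,a[k].min(),a[k].max(),np.median(P[k,2]),k.sum()))
    rows=np.array(rows)
    if it==0: print(rows.round(4))
    k=(rows[:,0]-0>0.0)
    # lower edge slope
    up=rows[rows[:,0]>rows[:,0].max()-0.23]
    f=np.polyfit(rows[3:-3,0],rows[3:-3,1],1);print(f)
    yw-=np.degrees(np.arctan(f[0]));print(yw)
E
```

```text
Traceback (most recent call last):
ValueError: arange: cannot compute length
```

```bash

python3 - <<'E'
from h import *
d=load("top0");W=pts(d)
box=np.zeros((480,640),bool);box[205:262,228:392]=1
P=W[box&np.isfinite(W[...,0])]
yw=-6.5; 
for it in range(4):
    c,s=np.cos(np.radians(yw)),np.sin(np.radians(yw))
    ex=np.array([c,s]);ey=np.array([-s,c])
    a=P[:,:2]@ex; b=P[:,:2]@ey
    sel=(P[:,2]>0.03)&(a<0.68+0*b)
    rows=[]
    for b0 in np.arange(b.min(),b.max(),0.01):
        k=sel&(b>=b0)&(b<b0+0.01)
        if k.sum()>5: rows.append((b0+.005,a[k].min(),a[k].max(),np.median(P[k,2]),P[k,2].max(),k.sum()))
    rows=np.array(rows)
    if it in(0,3): print(rows.round(4))
    f=np.polyfit(rows[4:-4,0],rows[4:-4,1],1);
    yw-=np.degrees(np.arctan(f[0]));print(f,yw)
E
```

```text
[[-9.430e-02  6.198e-01  6.658e-01  6.150e-02  6.690e-02  6.700e+01]
 [-8.430e-02  6.198e-01  6.660e-01  4.810e-02  6.540e-02  1.290e+02]
 [-7.430e-02  6.192e-01  6.658e-01  3.580e-02  5.000e-02  9.600e+01]
 [-6.430e-02  6.191e-01  6.650e-01  3.700e-02  5.130e-02  1.040e+02]
 [-5.430e-02  6.187e-01  6.648e-01  3.910e-02  5.300e-02  1.040e+02]
 [-4.430e-02  6.183e-01  6.641e-01  4.090e-02  5.420e-02  1.040e+02]
 [-3.430e-02  6.177e-01  6.642e-01  4.340e-02  5.580e-02  1.090e+02]
 [-2.430e-02  6.177e-01  6.630e-01  4.460e-02  5.910e-02  1.090e+02]
 [-1.430e-02  6.168e-01  6.785e-01  5.810e-02  9.810e-02  1.100e+02]
 [-4.300e-03  6.152e-01  6.792e-01  7.970e-02  1.188e-01  1.620e+02]
 [ 5.700e-03  6.146e-01  6.800e-01  8.550e-02  1.219e-01  1.680e+02]
 [ 1.570e-02  6.143e-01  6.794e-01  8.400e-02  9.900e-02  1.700e+02]
 [ 2.570e-02  6.142e-01  6.793e-01  8.500e-02  1.264e-01  1.730e+02]
 [ 3.570e-02  6.155e-01  6.800e-01  9.290e-02  1.266e-01  1.720e+02]
 [ 4.570e-02  6.148e-01  6.797e-01  9.450e-02  1.050e-01  1.290e+02]
 [ 5.570e-02  6.148e-01  6.609e-01  9.520e-02  1.042e-01  1.120e+
[... 2806 characters left out ...]
e-02  8.760e-02  1.120e+02]
 [ 1.167e-01  6.160e-01  6.614e-01  7.500e-02  8.910e-02  1.160e+02]
 [ 1.267e-01  6.160e-01  6.619e-01  7.830e-02  9.180e-02  1.160e+02]
 [ 1.367e-01  6.159e-01  6.614e-01  8.000e-02  9.300e-02  1.160e+02]
 [ 1.467e-01  6.155e-01  6.618e-01  8.180e-02  9.640e-02  1.230e+02]
 [ 1.567e-01  6.156e-01  6.619e-01  8.410e-02  9.680e-02  1.210e+02]
 [ 1.667e-01  6.157e-01  6.616e-01  8.510e-02  9.920e-02  1.170e+02]
 [ 1.767e-01  6.157e-01  6.619e-01  8.750e-02  1.009e-01  1.200e+02]
 [ 1.867e-01  6.156e-01  6.615e-01  8.940e-02  1.052e-01  1.200e+02]
 [ 1.967e-01  6.157e-01  6.597e-01  8.830e-02  1.023e-01  4.600e+01]]
[1.21640066e-07 6.15845225e-01] -4.681888150653567
```

```bash
cat >> h.py <<'E'
YAW=-4.68
_c,_s=np.cos(np.radians(YAW)),np.sin(np.radians(YAW))
EX=np.array([_c,_s]);EY=np.array([-_s,_c])
def ab(P): return np.stack([P[...,:2]@EX,P[...,:2]@EY,P[...,2]],-1)
def w(a,b,z=0): return np.r_[a*EX+b*EY,z]
E
python3 - <<'E'
from h import *
d=load("top0");W=pts(d);I=cv2.cvtColor(d["pixels"],cv2.COLOR_RGB2HSV)
A=ab(W); 
k=np.isfinite(W[...,0])
q=A[k]
# endstop
e=q[(abs(q[:,0]-.639)<.02)&(q[:,1]<-.08)&(q[:,1]>-.14)&(q[:,2]>.025)]
for b0 in np.arange(-.125,-.08,.002):
    r=e[(e[:,1]>=b0)&(e[:,1]<b0+.002)]
    if len(r): print(round(b0,3),len(r),r[:,2].min().round(4),np.median(r[:,2]).round(4),r[:,2].max().round(4))
# floor fit and rail fit
f=q[(abs(q[:,0]-.639)<.009)&(q[:,1]>.105)&(q[:,1]<.19)]
print("floor",np.polyfit(f[:,1],f[:,2],1), len(f))
f=q[(abs(q[:,0]-.639)<.009)&(q[:,1]>-.09)&(q[:,1]<-.045)]
print("floor low",np.polyfit(f[:,1],f[:,2],1), len(f),f[:,1].mean(),f[:,2].mean())
# keeper disc & bar
H,S,V=[I[...,i] for i in range(3)]
box=np.zeros((480,640),bool);box[185:222,316:358]=1
org=box&(S>150)&(H<20)
v,u=np.nonzero(org);print("bar px",len(u),u.mean(),v.mean(),np.median(W[org][:,2]),W[org][:,2].max())
rect=cv2.minAreaRect(np.stack([u,v],1).astype(np.float32));print(rect)
dk=box&~org&k&(W[...,2]>.086)&(W[...,2]<.102)&(A[...,0]>.66)
pp=W[dk];print("disc",len(pp),np.median(pp[:,2]),pp[:,:2].min(0),pp[:,:2].max(0))
m=cv2.minEnclosingCircle((pp[:,:2]*1000).astype(np.float32));print(m)
top=org&(W[...,2]>.115); t=W[top];print("top",len(t),t.mean(0)); 
C=np.cov((t[:,:2]-t[:,:2].mean(0)).T);ev,E_=np.linalg.eigh(C);print(np.degrees(np.arctan2(E_[1,1],E_[0,1])),np.sqrt(ev*12))
# fork stem
st=(A[...,2]>.108)&k&(abs(A[...,0]-.639)<.02)&(A[...,1]<.03);print("stem",A[st].mean(0),A[st].max(0),A[st].min(0),st.sum())
pl=(A[...,2]>.07)&(A[...,2]<.1)&k&(A[...,0]<.655)&(A[...,0]>.61)&(A[...,1]<.02);print("plate",A[pl].max(0),A[pl].min(0),A[pl].mean(0))
# trays
for n,c in (("red",((H<8)|(H>172))),("blue",(H>100)&(H<125))):
    mk=(c&(S>150)&(V>60)&k&(W[...,2]>.03)&(W[...,2]<.06)); 
    mk[:,:150]=0; mk[:290]=0; mk[390:]=0
    pp=W[mk][:,:2]; r=cv2.minAreaRect((pp*1000).astype(np.float32));print(n,len(pp),r)
E
```

```text
-0.117 9 0.0574 0.0595 0.0624
-0.115 18 0.0577 0.0614 0.0655
-0.113 18 0.0563 0.0619 0.0654
-0.111 17 0.0575 0.0621 0.0669
-0.109 25 0.0482 0.0596 0.0639
-0.107 27 0.0431 0.0516 0.0604
-0.105 31 0.0329 0.041 0.0488
-0.103 17 0.0268 0.0317 0.0441
-0.101 16 0.0287 0.0318 0.0445
-0.099 16 0.0283 0.0324 0.046
-0.097 18 0.0296 0.0335 0.0453
-0.095 19 0.03 0.0351 0.048
-0.093 17 0.0291 0.0354 0.0467
-0.091 20 0.0285 0.0345 0.0478
-0.089 17 0.0297 0.0348 0.0483
-0.087 19 0.03 0.0362 0.0513
-0.085 19 0.0298 0.0352 0.0481
-0.083 16 0.0328 0.0357 0.0489
-0.081 8 0.031 0.0342 0.0481
floor [0.19585392 0.05016056] 374
floor low [0.18933998 0.05012146] 179 -0.06739928787007941 0.037360079317714776
bar px 240 335.43333333333334 203.79583333333332 0.12366502298344678 0.12992353046392824
((335.2189636230469, 203.825439453125), (9.538461685180664, 26.230772018432617), 67.38013458251953)
disc 632 0.09450582695078336 [ 0.65757949 -0.09595864] [ 0.72180329 -0.02942763]
((688.864990234375, -61.79053497314453), 34.5366096496582)
top 188 [ 0.68810914 -0.0622473   0.12419025]
113.62960786963194 [0.01489649 0.04817715]
stem [ 0.63948057 -0.0197497   0.11660789] [ 0.6452691  -0.01323415  0.12187017] [ 0.63350705 -0.02505785  0.10983207] 34
plate [0.65496588 0.01990226 0.09989897] [ 0.61432425 -0.03335488  0.07118372] [ 0.63408563 -0.00764147  0.08300938]
red 768 ((431.17547607421875, 140.76222229003906), (180.0623779296875, 128.65274047851562), 80.92271423339844)
blue 588 ((444.7355651855469, -168.92184448242188), (127.6077880859375, 178.87184143066406), 2.6456570625305176)
```

```bash
cat >> h.py <<'E'
def go(p,jaw):
    """target TCP p world, jaw: world angle (deg) of tool y; tool x down. prints tool-frame shift mm & rotvec"""
    o=get_obs();M=R.from_euler("xyz",o["tcp_rot"],degrees=True).as_matrix()
    y=np.array([np.cos(np.radians(jaw)),np.sin(np.radians(jaw)),0]);x=np.array([0,0,-1.]);
    best=None
    for sg in(1,-1):
        T=np.stack([x,sg*y,np.cross(x,sg*y)],1)
        rv=R.from_matrix(M.T@T).as_rotvec()
        print("flip" if sg<0 else "same","rot",rv.round(3),"deg",np.degrees(np.linalg.norm(rv)).round(1))
    print("shift",((np.array(p)-o["ee_pos"])@M*1000).round(1),"tooly",np.degrees(np.arctan2(M[1,1],M[0,1])).round(2),"tilt",np.degrees(np.arccos(-M[2,0])).round(2),"q",o["q"].round(1),"ee",o["ee_pos"].round(4),"open",round(o["opening"],4),"F",o["wrist_force"].round(1),"t",round(o["time"],2))
E
python3 - <<'E'
from h import *
print(ab(np.array([.6885,-.062,0])),w(.639,-.084,.0567),w(.639,.024))
go([.6885,-.062,.22],23.6)
E
```

```text
[ 0.69126311 -0.00561815  0.        ] [ 0.63001592 -0.13585634  0.0567    ] [ 0.6388277  -0.02821642  0.        ]
same rot [-1.678  0.     0.   ] deg 96.1
flip rot [ 1.464  0.    -0.   ] deg 83.9
shift [  11.3 -284.2 -638.2] tooly -72.53 tilt 0.0 q [-72.5   5.   10.1  95.1  -0.   90. ] ee [ 0.1651 -0.5246  0.2313] open 0.0853 F [ 1.2 -0.3  0.2] t 0.8
```

Emit:
{"name": "apply_moves", "arguments": {"rows": [[[11, -284, -638, 0, 0, 0, 0.45], [11, -284, -638, 0, 0, 0, 0.45], [11, -284, -638, 0, 0, 0, 0.45], [11, -284, -638, 0, 0, 0, 0.45], [11, -284, -638, 0, 0, 0, 0.45], [11, -284, -638, 0, 0, 0, 0.45], [11, -284, -638, 0, 0, 0, 0.45], [11, -284, -638, 0, 0, 0, 0.45], [11, -284, -638, 0, 0, 0, 0.45], [11, -284, -638, 0, 0, 0, 0.45], [11, -284, -638, 0, 0, 0, 0.45], [11, -284, -638, 0, 0, 0, 0.45], [11, -284, -638, 0, 0, 0, 0.45], [11, -284, -638, 0, 0, 0, 0.45], [11, -284, -638, 0, 0, 0, 0.45], [11, -284, -638, 0, 0, 0, 0.45], [11, -284, -638, 0, 0, 0, 0.45], [11, -284, -638, 0, 0, 0, 0.45]]], "newtons": 60}}

```text
time: 2.6
ee_pos: [0.6878, -0.0633, 0.2214]
tcp_rot: [151.4, 89.9, -11.3]
wrist_force: [-0.7, 0.9, -0.1]
opening: 0.0381
```

```bash
python3 - <<'E'
from h import *
go([.6885,-.062,.22],23.6)
E
```

```text
same rot [-1.679e+00 -0.000e+00 -1.000e-03] deg 96.2
flip rot [ 1.462e+00 -1.000e-03  0.000e+00] deg 83.8
shift [ 1.4 -1.1 -1.1] tooly -72.61 tilt 0.07 q [ -5.3  25.7  34.2  98.4  -0.  157.4] ee [ 0.6878 -0.0633  0.2214] open 0.0381 F [-0.7  0.9 -0.1] t 2.6
```

Emit:
{"name": "apply_moves", "arguments": {"rows": [[[1, -1, -1, -1.679, 0, 0, 0.45], [1, -1, -1, -1.679, 0, 0, 0.45], [1, -1, -1, -1.679, 0, 0, 0.45], [1, -1, -1, -1.679, 0, 0, 0.45], [1, -1, -1, -1.679, 0, 0, 0.45], [1, -1, -1, -1.679, 0, 0, 0.45], [1, -1, -1, -1.679, 0, 0, 0.45], [1, -1, -1, -1.679, 0, 0, 0.45], [1, -1, -1, -1.679, 0, 0, 0.45], [1, -1, -1, -1.679, 0, 0, 0.45], [1, -1, -1, -1.679, 0, 0, 0.45], [1, -1, -1, -1.679, 0, 0, 0.45], [1, -1, -1, -1.679, 0, 0, 0.45]]]}}

```text
time: 3.9
ee_pos: [0.688, -0.0628, 0.2213]
tcp_rot: [57.3, 89.9, -9.3]
wrist_force: [-0.5, 0.0, -0.0]
opening: 0.0389
```

```bash
python3 - <<'E'
from h import *
go([.6885,-.062,.099],23.6)
d=shoot("side1","side");save(d,"side1c",(120,340,220,400),3)
E
```

```text
same rot [-0.004  0.001 -0.002] deg 0.3
flip rot [ 3.138e+00 -3.000e-03 -2.000e-03] deg 179.8
shift [122.3   0.5  -0.7] tooly 23.37 tilt 0.13 q [-5.2 25.7 34.1 98.3 -0.  61.4] ee [ 0.688  -0.0628  0.2213] open 0.0389 F [-0.5  0.  -0. ] t 3.9
```

View pics/side1c.png

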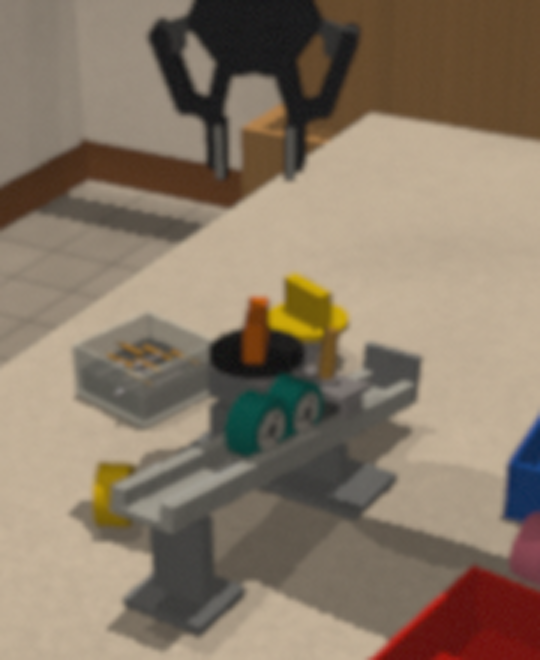

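Emit:
{"name": "apply_moves", "arguments": {"rows": [[[40, 0.5, -0.7, 0, 0, 0, 0.45], [80, 0.5, -0.7, 0, 0, 0, 0.45], [105, 0.5, -0.7, 0, 0, 0, 0.45], [122, 0.5, -0.7, 0, 0, 0, 0.45], [122, 0.5, -0.7, 0, 0, 0, 0.45], [122, 0.5, -0.7, 0, 0, 0, 0], [122, 0.5, -0.7, 0, 0, 0, 0], [122, 0.5, -0.7, 0, 0, 0, 0], [122, 0.5, -0.7, 0, 0, 0, 0], [122, 0.5, -0.7, 0, 0, 0, 0], [122, 0.5, -0.7, 0, 0, 0, 0]]], "newtons": 50}}

```text
time: 5.05
ee_pos: [0.6893, -0.062, 0.101]
tcp_rot: [58.2, 89.7, -8.5]
wrist_force: [0.4, 0.2, 5.9]
opening: 0.0131
```

```bash
python3 - <<'E'
from h import *
go([.6885,-.062,.099],86.6)
E
```

```text
same rot [-1.105  0.005 -0.002] deg 63.3
flip rot [ 2.037 -0.003 -0.005] deg 116.7
shift [ 2.  -0.8 -0.4] tooly 23.32 tilt 0.28 q [-5.1 23.9 18.4 84.2 -0.  61.6] ee [ 0.6893 -0.062   0.101 ] open 0.0131 F [0.4 0.2 5.9] t 5.05
```

Emit:
{"name": "apply_moves", "arguments": {"rows": [[[0, 0, 0, -0.12, 0, 0, 0], [0, 0, 0, -0.24, 0, 0, 0], [0, 0, 0, -0.36, 0, 0, 0], [0, 0, 0, -0.48, 0, 0, 0], [0, 0, 0, -0.6, 0, 0, 0], [0, 0, 0, -0.72, 0, 0, 0], [0, 0, 0, -0.84, 0, 0, 0], [0, 0, 0, -0.95, 0, 0, 0], [0, 0, 0, -1.04, 0, 0, 0], [0, 0, 0, -1.1, 0, 0, 0], [0, 0, 0, -1.1, 0, 0, 0], [0, 0, 0, -1.1, 0, 0, 0], [0, 0, 0, -1.1, 0, 0, 0]]]}}

```text
time: 6.35
ee_pos: [0.6893, -0.062, 0.1011]
tcp_rot: [-5.0, 89.7, -8.7]
wrist_force: [-0.4, 0.2, 0.0]
opening: 0.0132
```

```bash
python3 - <<'E'
from h import *
go([.6885,-.062,.099],86.6); o=get_obs(); print(o["torque"])
d=shoot("top2","top");save(d,"top2c",(150,270,220,400),4)
d=shoot("side2","side");save(d,"side2c",(120,340,220,400),3)
E
```

```text
same rot [-0.006  0.005  0.   ] deg 0.5
flip rot [ 3.136e+00  1.000e-03 -8.000e-03] deg 179.7
shift [ 2.1 -0.  -0.9] tooly 86.25 tilt 0.29 q [-5.1 23.9 18.4 84.2 -0.  -1.4] ee [ 0.6893 -0.062   0.1011] open 0.0132 F [-0.4  0.2  0. ] t 6.35
[-0.00259958  0.0896865  -0.01327105]
```

View pics/side2c.png

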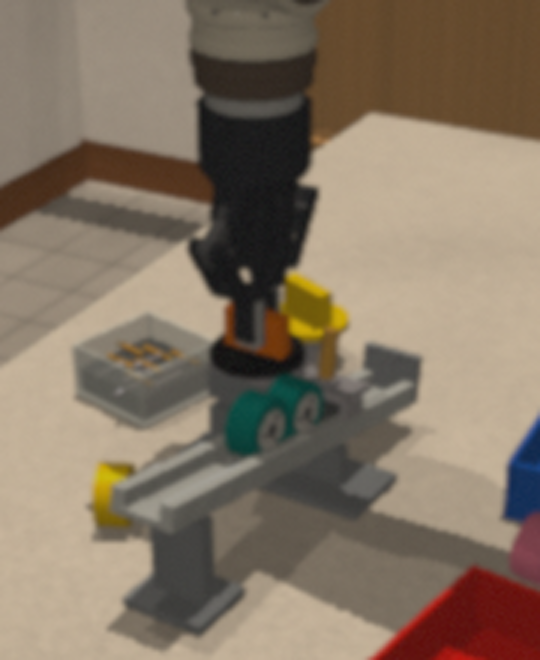

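Emit:
{"name": "apply_moves", "arguments": {"rows": [[[0, 0, 0, -0.03, 0, 0, 0], [0, 0, 0, -0.06, 0, 0, 0], [0, 0, 0, -0.09, 0, 0, 0], [0, 0, 0, -0.1, 0, 0, 0], [0, 0, 0, -0.1, 0, 0, 0]]]}}

```text
time: 6.95
ee_pos: [0.6893, -0.0618, 0.1011]
tcp_rot: [-4.9, 89.7, -2.9]
wrist_force: [0.6, 1.9, -1.5]
opening: 0.0132
```

```bash
python3 - <<'E'
from h import *
go([.6885,-.062,.099],86.6); o=get_obs(); print(o["torque"])
E
```

```text
same rot [0.095 0.005 0.   ] deg 5.4
flip rot [-3.047 -0.     0.008] deg 174.6
shift [ 2.1 -0.2 -0.8] tooly 92.04 tilt 0.28 q [-5.1 23.9 18.4 84.2  0.  -7.2] ee [ 0.6893 -0.0618  0.1011] open 0.0132 F [ 0.6  1.9 -1.5] t 6.95
[ 0.55161328  0.06810997 -0.33780113]
```

Emit:
{"name": "apply_moves", "arguments": {"rows": [[[0, 0, 0, 0.04, 0, 0, 0], [0, 0, 0, 0.08, 0, 0, 0], [0, 0, 0, 0.08, 0, 0, 0], [-10, 0, 0, 0.08, 0, 0, 0], [-25, 0, 0, 0.08, 0, 0, 0], [-40, 0, 0, 0.08, 0, 0, 0], [-60, 0, 0, 0.08, 0, 0, 0], [-85, 0, 0, 0.08, 0, 0, 0], [-110, 0, 0, 0.08, 0, 0, 0], [-110, 0, 0, 0.08, 0, 0, 0]]]}}

```text
time: 7.95
ee_pos: [0.6899, -0.0619, 0.2168]
tcp_rot: [-2.4, 89.3, -4.9]
wrist_force: [-0.0, 0.9, -1.6]
opening: 0.0131
```

```bash
cat >> h.py <<'E'
def trays(d):
    W=pts(d);I=cv2.cvtColor(d["pixels"],cv2.COLOR_RGB2HSV);H,S,V=[I[...,i] for i in range(3)];k=np.isfinite(W[...,0])
    for n,c in (("red",((H<8)|(H>172))),("blue",(H>100)&(H<125))):
        mk=(c&(S>150)&(V>60)&k&(W[...,2]>.03)&(W[...,2]<.06)&(W[...,0]<.56)).astype(np.uint8)
        nl,lab,st,_=cv2.connectedComponentsWithStats(cv2.morphologyEx(mk,cv2.MORPH_CLOSE,np.ones((3,3))))
        mk=(lab==1+np.argmax(st[1:,4]))&(mk>0)
        r=cv2.minAreaRect((W[mk][:,:2]*1000).astype(np.float32));print(n,mk.sum(),r)
E
python3 - <<'E'
from h import *
d=shoot("top3");trays(d)
d=shoot("side3","side");save(d,"side3c",(120,340,220,400),3)
go([.43,.105,.22],-90)
E
```

```text
red 540 ((432.0796813964844, 147.42843627929688), (165.8394012451172, 128.6929931640625), 80.99881744384766)
blue 249 ((446.0795593261719, -215.69627380371094), (127.66754913330078, 86.42717742919922), 0.6581853628158569)
same rot [ 3.097e+00  1.000e-03 -1.100e-02] deg 177.5
flip rot [-0.044  0.007  0.   ] deg 2.6
shift [  -9.7  155.2 -266.2] tooly 87.47 tilt 0.4 q [-5.1 25.2 32.5 96.9  0.  -2.6] ee [ 0.6892 -0.0618  0.2122] open 0.0133 F [-0.5 -0.6 -1.9] t 8.05
```

View pics/side3c.png

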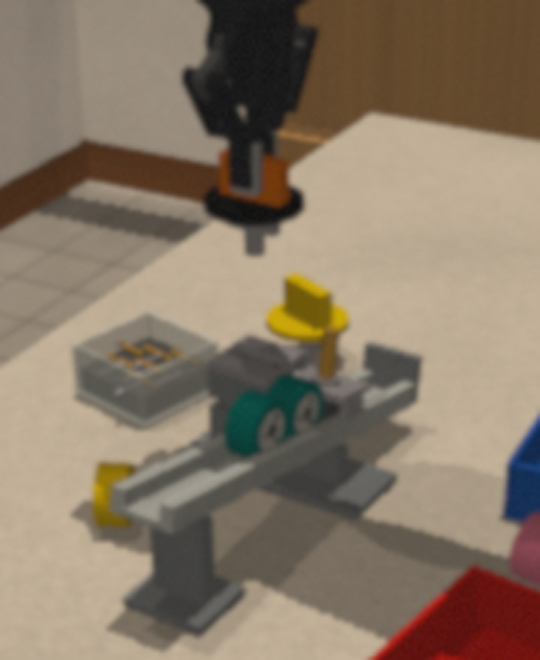

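Emit:
{"name": "apply_moves", "arguments": {"rows": [[[-20, 155, -269, 0, 0, 0, 0], [-20, 155, -269, 0, 0, 0, 0], [-20, 155, -269, 0, 0, 0, 0], [-20, 155, -269, 0, 0, 0, 0], [-20, 155, -269, 0, 0, 0, 0], [-20, 155, -269, 0, 0, 0, 0], [-20, 155, -269, 0, 0, 0, 0], [-20, 155, -269, 0, 0, 0, 0], [-20, 155, -269, 0, 0, 0, 0], [-20, 155, -269, 0, 0, 0, 0]]]}}

```text
time: 9.05
ee_pos: [0.4279, 0.1044, 0.2296]
tcp_rot: [-6.2, 89.7, -8.8]
wrist_force: [0.2, -0.9, -2.5]
opening: 0.0132
```

```bash
python3 - <<'E'
from h import *
d=shoot("top4");trays(d)
d=shoot("side4","side")
go([.425,.103,.06],-90)
E
```

```text
red 508 ((431.0234069824219, 140.92298889160156), (180.44650268554688, 128.87095642089844), 80.90025329589844)
blue 594 ((444.677978515625, -168.96047973632812), (127.6226806640625, 179.13967895507812), 2.6136326789855957)
same rot [ 3.096e+00  1.000e-03 -9.000e-03] deg 177.4
flip rot [-0.045  0.006  0.001] deg 2.6
shift [169.6  -1.4  -3.7] tooly 87.4 tilt 0.33 q [ 13.8 -10.3  -4.8  95.2  -0.1  16.4] ee [0.4278 0.1043 0.2296] open 0.0132 F [ 0.  -0.2 -1.4] t 9.15
```

View pics/side4.png

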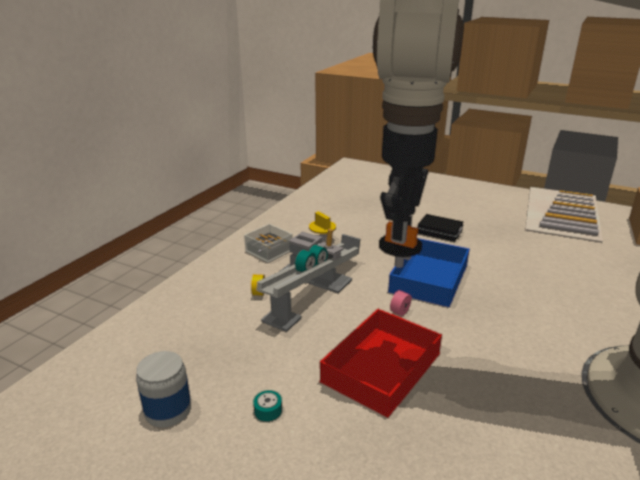

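View pics/top4.png

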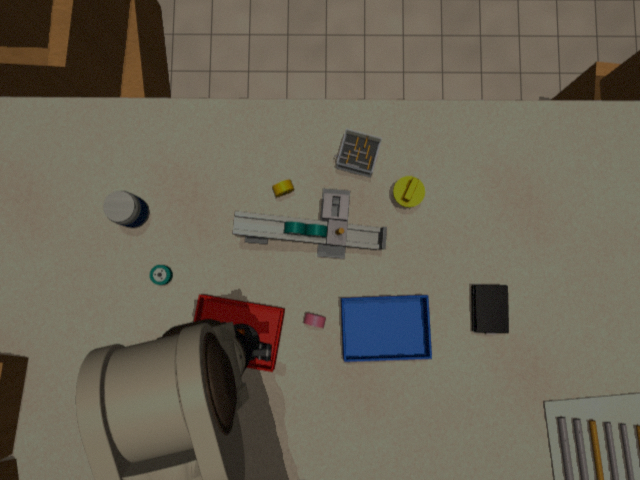

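Emit:
{"name": "apply_moves", "arguments": {"rows": [[[45, -1, -4, 0, 0, 0, 0], [90, -1, -4, 0, 0, 0, 0], [130, -1, -4, 0, 0, 0, 0], [155, -1, -4, 0, 0, 0, 0], [168, -1, -4, 0, 0, 0, 0], [168, -1, -4, 0, 0, 0, 0], [168, -1, -4, 0, 0, 0, 0.45], [168, -1, -4, 0, 0, 0, 0.45], [168, -1, -4, 0, 0, 0, 0.45], [168, -1, -4, 0, 0, 0, 0.45], [140, -1, -4, 0, 0, 0, 0.45], [100, -1, -4, 0, 0, 0, 0.45], [50, -1, -4, 0, 0, 0, 0.45], [0, -1, -4, 0, 0, 0, 0.45], [0, -1, -4, 0, 0, 0, 0.45]]]}}

```text
time: 10.65
ee_pos: [0.4257, 0.104, 0.2367]
tcp_rot: [8.1, 89.1, 5.5]
wrist_force: [0.7, 0.1, -0.3]
opening: 0.0386
```

```bash
python3 - <<'E'
from h import *
d=shoot("side5","side");save(d,"side5c",(180,440,260,480),3)
print(w(.6395,-.018))
go(w(.6395,-.018,.20),-4.68)
E
```

```text
[ 0.63589923 -0.07011718  0.        ]
same rot [ 1.607  0.008 -0.01 ] deg 92.1
flip rot [-1.534  0.01   0.008] deg 87.9
shift [  35.8 -164.3  218. ] tooly 87.41 tilt 0.68 q [ 13.8 -10.9  -4.9  95.3  -0.1  16.4] ee [0.4251 0.1039 0.2334] open 0.0384 F [-0.5  0.3 -1.5] t 10.7
```

View pics/side5c.png

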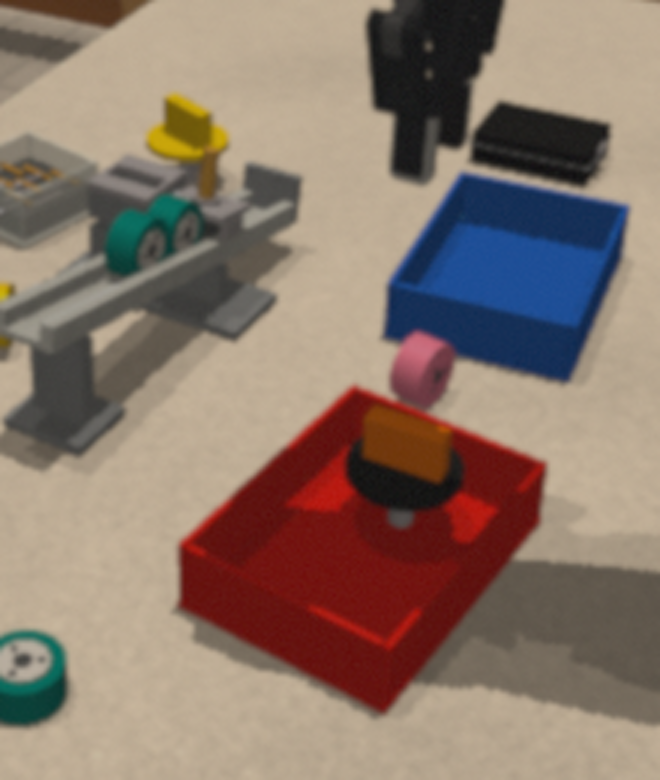

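Emit:
{"name": "apply_moves", "arguments": {"rows": [[[20, -164, 218, 1.607, 0, -0.01, 0.35], [20, -164, 218, 1.607, 0, -0.01, 0.35], [20, -164, 218, 1.607, 0, -0.01, 0.35], [20, -164, 218, 1.607, 0, -0.01, 0.35], [20, -164, 218, 1.607, 0, -0.01, 0.35], [20, -164, 218, 1.607, 0, -0.01, 0.35], [20, -164, 218, 1.607, 0, -0.01, 0.35], [20, -164, 218, 1.607, 0, -0.01, 0.35], [20, -164, 218, 1.607, 0, -0.01, 0.35], [20, -164, 218, 1.607, 0, -0.01, 0.35], [20, -164, 218, 1.607, 0, -0.01, 0.35], [20, -164, 218, 1.607, 0, -0.01, 0.35], [20, -164, 218, 1.607, 0, -0.01, 0.35], [20, -164, 218, 1.607, 0, -0.01, 0.35]]]}}

```text
time: 12.1
ee_pos: [0.6356, -0.0697, 0.2153]
tcp_rot: [46.0, 89.6, -48.5]
wrist_force: [1.6, -0.7, 0.2]
opening: 0.0294
```

```bash
python3 - <<'E'
from h import *
d=shoot("side6","side");save(d,"side6c",(120,440,260,480),2)
go(w(.6395,-.018,.088),-4.68)
E
```

```text
same rot [ 0.002  0.005 -0.005] deg 0.4
flip rot [-3.139  0.008  0.008] deg 179.9
shift [127.5  -0.4  -0.3] tooly -4.55 tilt 0.41 q [-6.1 17.1 22.4 94.9 -0.3 88.4] ee [ 0.6356 -0.0698  0.2155] open 0.0299 F [ 0.5 -0.2 -0. ] t 12.15
```

View pics/side6c.png

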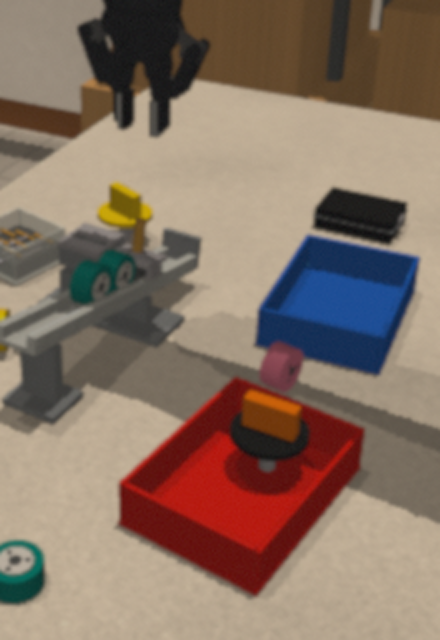

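Emit:
{"name": "apply_moves", "arguments": {"rows": [[[45, 0, 0, 0, 0, 0, 0.35], [85, 0, 0, 0, 0, 0, 0.35], [112, 0, 0, 0, 0, 0, 0.35], [127, 0, 0, 0, 0, 0, 0.35], [127, 0, 0, 0, 0, 0, 0.35], [127, 0, 0, 0, 0, 0, 0], [127, 0, 0, 0, 0, 0, 0], [127, 0, 0, 0, 0, 0, 0], [127, 0, 0, 0, 0, 0, 0], [127, 0, 0, 0, 0, 0, 0]]], "newtons": 60}}

```text
time: 13.15
ee_pos: [0.6372, -0.0706, 0.0905]
tcp_rot: [59.0, 89.4, -35.5]
wrist_force: [-0.1, -0.1, 6.8]
opening: 0.0104
```

```bash
python3 - <<'E'
from h import *
d=shoot("side7","side");save(d,"side7c",(120,340,220,400),3)
go(w(.6395,-.018,.088),-4.68)
E
```

```text
same rot [ 0.002  0.005 -0.008] deg 0.6
flip rot [-3.139  0.013  0.008] deg 179.9
shift [ 2.5 -1.4 -0.4] tooly -4.55 tilt 0.56 q [-6.2 16.5  7.8 80.8 -0.3 88.4] ee [ 0.6373 -0.0706  0.0905] open 0.0098 F [ 0.3 -1.6  6.8] t 13.2
```

View pics/side7c.png

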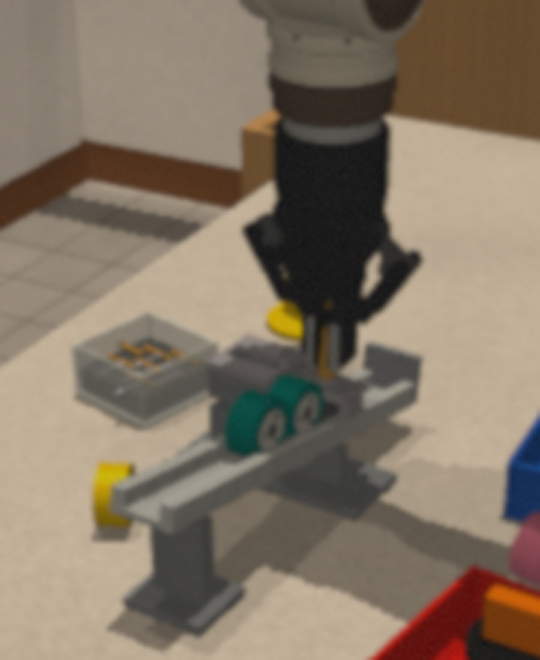

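Emit:
{"name": "apply_moves", "arguments": {"rows": [[[-10, 0, 0, 0, 0, 0, 0], [-25, 0, 0, 0, 0, 0, 0], [-45, 0, 0, 0, 0, 0, 0], [-80, 0, 0, 0, 0, 0, 0], [-110, 0, 0, 0, 0, 0, 0], [-130, 0, 0, 0, 0, 0, 0], [-130, 0, 0, 0, 0, 0, 0]]], "newtons": 80}}

```text
time: 13.9
ee_pos: [0.6372, -0.0699, 0.2251]
tcp_rot: [70.4, 89.1, -24.2]
wrist_force: [0.8, 0.9, -0.7]
opening: 0.0093
```

```bash
python3 - <<'E'
from h import *
d=shoot("side8","side");save(d,"side8c",(120,340,220,400),3)
d=shoot("top8");trays(d)
go([.437,.185,.22],-4.68)
E
```

```text
red 713 ((431.12786865234375, 140.95213317871094), (178.87930297851562, 128.73516845703125), 80.9402847290039)
blue 211 ((447.0779113769531, -226.72854614257812), (65.3105697631836, 126.85723876953125), 89.63558197021484)
same rot [ 0.002  0.005 -0.009] deg 0.6
flip rot [-3.139  0.014  0.008] deg 179.9
shift [  -2.5 -219.  -238.2] tooly -4.55 tilt 0.59 q [-6.1 17.1 23.  95.3 -0.3 88.4] ee [ 0.6364 -0.0699  0.2207] open 0.0094 F [-0.1 -0.3 -1.9] t 14.0
```

View pics/side8c.png

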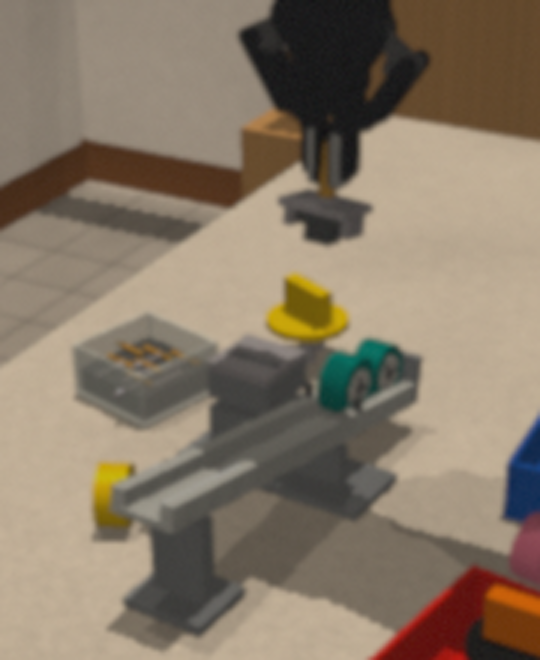

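View pics/top8.png

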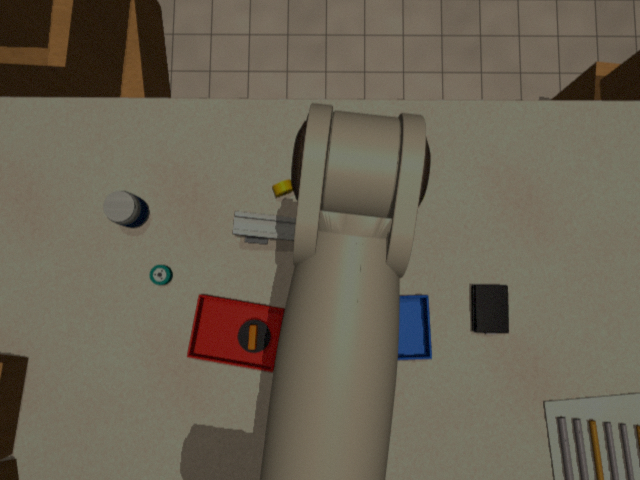

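Emit:
{"name": "apply_moves", "arguments": {"rows": [[[-5, -216, -236, 0, 0, 0, 0], [-5, -216, -236, 0, 0, 0, 0], [-5, -216, -236, 0, 0, 0, 0], [-5, -216, -236, 0, 0, 0, 0], [-5, -216, -236, 0, 0, 0, 0], [-5, -216, -236, 0, 0, 0, 0], [-5, -216, -236, 0, 0, 0, 0], [-5, -216, -236, 0, 0, 0, 0], [-5, -216, -236, 0, 0, 0, 0], [-5, -216, -236, 0, 0, 0, 0]]]}}

```text
time: 15.0
ee_pos: [0.44, 0.1819, 0.2217]
tcp_rot: [54.7, 89.4, -39.9]
wrist_force: [-0.2, -0.6, -1.6]
opening: 0.0095
```

```bash
python3 - <<'E'
from h import *
d=shoot("top9");trays(d)
d=shoot("side9","side");save(d,"side9c",(120,440,220,540),2)
go([.440,.183,.054],-4.68)
E
```

```text
red 596 ((431.012939453125, 140.51583862304688), (179.63206481933594, 128.83419799804688), 80.99348449707031)
blue 600 ((444.78955078125, -168.60699462890625), (127.3978500366211, 178.50730895996094), 2.5765275955200195)
same rot [ 0.001  0.006 -0.008] deg 0.6
flip rot [-3.141  0.013  0.009] deg 180.0
shift [167.9  -1.7  -2.1] tooly -4.63 tilt 0.57 q [ 22.7  -5.6  -1.5  93.8  -0.5 117.4] ee [0.4402 0.1818 0.2219] open 0.0091 F [-0.6  0.8 -0.7] t 15.1
```

View pics/side9c.png

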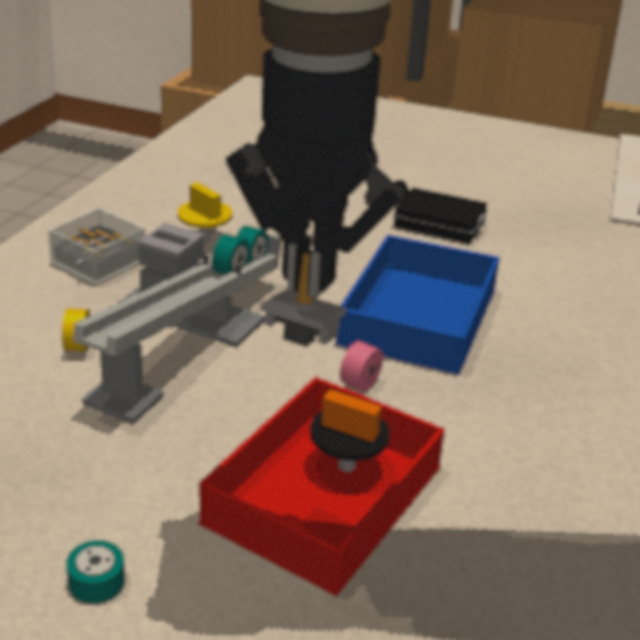

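View pics/top9.png

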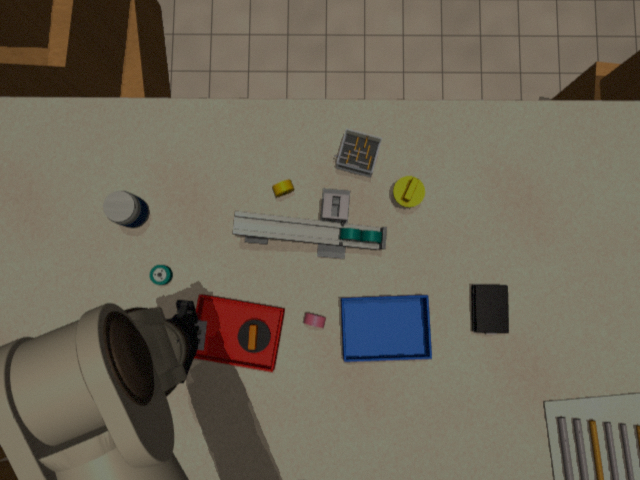

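Emit:
{"name": "apply_moves", "arguments": {"rows": [[[45, -1, -2, 0, 0, 0, 0], [90, -1, -2, 0, 0, 0, 0], [130, -1, -2, 0, 0, 0, 0], [155, -1, -2, 0, 0, 0, 0], [166, -1, -2, 0, 0, 0, 0], [166, -1, -2, 0, 0, 0, 0], [166, -1, -2, 0, 0, 0, 0.35], [166, -1, -2, 0, 0, 0, 0.35], [166, -1, -2, 0, 0, 0, 0.35], [166, -1, -2, 0, 0, 0, 0.35], [140, -1, -2, 0, 0, 0, 0.35], [100, -1, -2, 0, 0, 0, 0.35], [50, -1, -2, 0, 0, 0, 0.35], [0, -1, -2, 0, 0, 0, 0.35], [0, -1, -2, 0, 0, 0, 0.35]]]}}

```text
time: 16.6
ee_pos: [0.4412, 0.1847, 0.2293]
tcp_rot: [87.6, 89.0, -7.0]
wrist_force: [-0.1, -0.1, 0.2]
opening: 0.0299
```

```bash
python3 - <<'E'
from h import *
d=shoot("side10","side");save(d,"side10c",(120,440,220,540),2)
d=shoot("top10");W=pts(d);A=ab(W);I=cv2.cvtColor(d["pixels"],cv2.COLOR_RGB2HSV)
k=np.isfinite(W[...,0])
teal=(I[...,0]>75)&(I[...,0]<98)&(I[...,1]>120)&k
s=teal&(A[...,0]>.6)&(A[...,0]<.68)&(A[...,1]<0); q=A[s]
print(q.min(0),q.max(0),q.mean(0))
for b0 in np.arange(-.108,-.01,.004):
    r=q[(q[:,1]>=b0)&(q[:,1]<b0+.004)]
    if len(r):print(round(b0+.002,3),r[:,2].max().round(4),np.median(r[:,2]).round(4),r[:,0].min().round(4),r[:,0].max().round(4))
f=teal&(W[...,1]>.25); fp=W[f];print(len(fp),fp.mean(0),fp.min(0),fp.max(0))
go(w(.639,-.084,.15),-4.68)
E
```

```text
[ 0.62847533 -0.10580535  0.06030729] [ 0.65067288 -0.0207135   0.09094692] [ 0.63952757 -0.06270577  0.07832939]
-0.106 0.0659 0.0634 0.6383 0.6506
-0.102 0.0734 0.0694 0.6294 0.6498
-0.098 0.0759 0.0734 0.6288 0.6496
-0.094 0.0788 0.0768 0.6298 0.6507
-0.09 0.0815 0.0777 0.6315 0.6501
-0.086 0.0826 0.0788 0.6292 0.6495
-0.082 0.0834 0.0782 0.6307 0.649
-0.078 0.0822 0.077 0.6302 0.649
-0.074 0.0806 0.0764 0.63 0.6488
-0.07 0.076 0.0733 0.6285 0.6489
-0.066 0.0722 0.0668 0.6299 0.6491
-0.062 0.0803 0.0732 0.6287 0.6496
-0.058 0.0829 0.079 0.6288 0.649
-0.054 0.0876 0.0832 0.6296 0.6501
-0.05 0.088 0.0849 0.6296 0.6497
-0.046 0.0887 0.0856 0.6306 0.6498
-0.042 0.0905 0.0865 0.6302 0.6486
-0.038 0.089 0.0862 0.6297 0.6505
-0.034 0.0909 0.0856 0.6297 0.6497
-0.03 0.0873 0.0837 0.6293 0.6503
-0.026 0.0842 0.0798 0.6292 0.6496
-0.022 0.0815 0.075 0.6296 0.65
173 [0.54928758 0.30510238 0.02172903] [0.52911189 0.28575814 0.00932241] [0.56960586 0.33009248 0.02724198]
same rot [ 0.001  0.004 -0.011] deg 0.7
flip rot [-3.141  0.017  0.007] deg 179.9
shift [ 77.1 214.4 303.4] tooly -4.62 tilt 0.67 q [ 23.   -5.6  -1.3  93.8  -0.5 117.6] ee [0.4399 0.1842 0.2234] open 0.0299 F [ 0.1  0.2 -0.3] t 16.7
```

View pics/side10c.png

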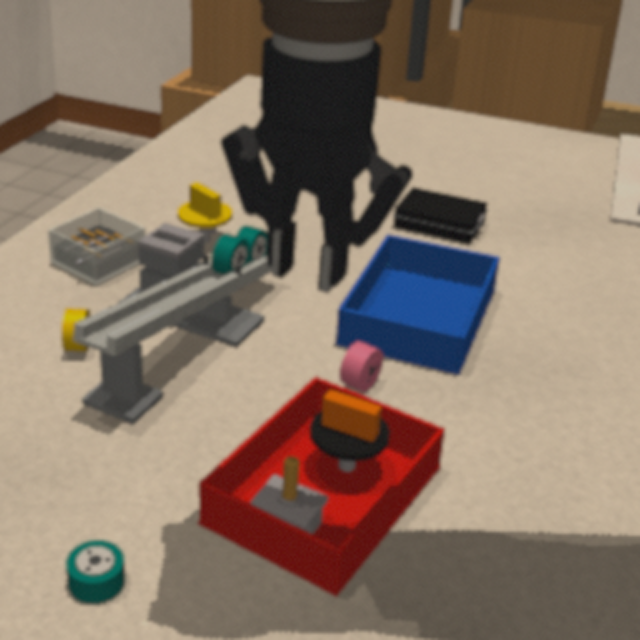

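Emit:
{"name": "apply_moves", "arguments": {"rows": [[[25, 214, 303, 0, 0, -0.01, 0.45], [25, 214, 303, 0, 0, -0.01, 0.45], [25, 214, 303, 0, 0, -0.01, 0.45], [25, 214, 303, 0, 0, -0.01, 0.45], [25, 214, 303, 0, 0, -0.01, 0.45], [25, 214, 303, 0, 0, -0.01, 0.45], [25, 214, 303, 0, 0, -0.01, 0.45], [25, 214, 303, 0, 0, -0.01, 0.45], [25, 214, 303, 0, 0, -0.01, 0.45], [25, 214, 303, 0, 0, -0.01, 0.45], [25, 214, 303, 0, 0, -0.01, 0.45], [25, 214, 303, 0, 0, -0.01, 0.45]]]}}

```text
time: 17.9
ee_pos: [0.6287, -0.134, 0.2023]
tcp_rot: [15.7, 89.8, -78.9]
wrist_force: [0.1, -0.6, -0.4]
opening: 0.0383
```

```bash
python3 - <<'E'
from h import *
go(w(.6395,-.084,.053),-4.68)
E
```

```text
same rot [ 0.002  0.004 -0.001] deg 0.3
flip rot [-3.139e+00  2.000e-03  6.000e-03] deg 179.9
shift [149.3   1.8   1.1] tooly -4.55 tilt 0.25 q [-11.9  17.6  21.5  93.8  -0.2  82.6] ee [ 0.6287 -0.134   0.2023] open 0.0383 F [ 0.1 -0.6 -0.4] t 17.9
```

Emit:
{"name": "apply_moves", "arguments": {"rows": [[[45, 2, 1, 0, 0, 0, 0.45], [90, 2, 1, 0, 0, 0, 0.45], [125, 2, 1, 0, 0, 0, 0.45], [149, 2, 1, 0, 0, 0, 0.45], [149, 2, 1, 0, 0, 0, 0.45], [149, 2, 1, 0, 0, 0, 0], [149, 2, 1, 0, 0, 0, 0], [149, 2, 1, 0, 0, 0, 0], [149, 2, 1, 0, 0, 0, 0], [149, 2, 1, 0, 0, 0, 0]]], "newtons": 60}}

```text
time: 18.9
ee_pos: [0.6317, -0.1354, 0.0551]
tcp_rot: [48.7, 89.7, -45.8]
wrist_force: [-0.6, 5.2, 7.0]
opening: 0.0207
```

Emit:
{"name": "apply_moves", "arguments": {"rows": [[[-10, 0, 0, 0, 0, 0, 0], [-25, 0, 0, 0, 0, 0, 0], [-45, 0, 0, 0, 0, 0, 0], [-80, 0, 0, 0, 0, 0, 0], [-110, 0, 0, 0, 0, 0, 0], [-140, 0, 0, 0, 0, 0, 0], [-140, 0, 0, 0, 0, 0, 0]]]}}

```text
time: 19.6
ee_pos: [0.6326, -0.1355, 0.2015]
tcp_rot: [67.2, 89.3, -27.4]
wrist_force: [-0.5, -0.1, -1.3]
opening: 0.0211
```

```bash
python3 - <<'E'
from h import *
d=shoot("side11","side");save(d,"side11c",(120,440,220,540),2)
go([.445,-.12,.2],-4.68)
E
```

```text
same rot [ 0.002  0.005 -0.009] deg 0.6
flip rot [-3.139  0.014  0.007] deg 179.9
shift [  -2.9 -187.8   -0.5] tooly -4.54 tilt 0.58 q [-12.   17.6  21.   92.9  -0.2  82.5] ee [ 0.6321 -0.1354  0.1988] open 0.0209 F [ 0.5 -0.1 -1.9] t 19.65
```

View pics/side11c.png

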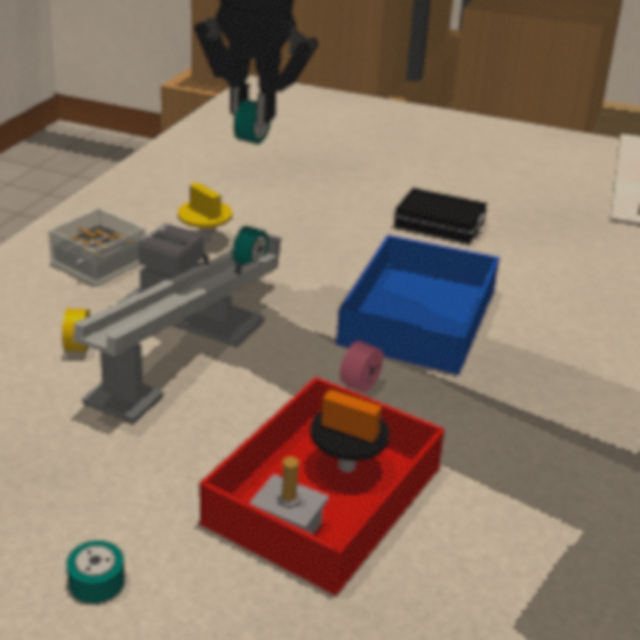

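Emit:
{"name": "apply_moves", "arguments": {"rows": [[[-3, -180, 104, 0, 0, 0, 0], [-3, -180, 104, 0, 0, 0, 0], [-3, -180, 104, 0, 0, 0, 0], [-3, -180, 104, 0, 0, 0, 0], [-3, -180, 104, 0, 0, 0, 0], [-3, -180, 104, 0, 0, 0, 0], [-3, -180, 104, 0, 0, 0, 0], [-3, -180, 104, 0, 0, 0, 0]]]}}

```text
time: 20.45
ee_pos: [0.4454, -0.2243, 0.2001]
tcp_rot: [63.5, 89.5, -30.9]
wrist_force: [-0.1, -0.0, -1.7]
opening: 0.0206
```

```bash
python3 - <<'E'
from h import *
d=shoot("top12");trays(d)
go([.445,-.225,.03],-2)
E
```

```text
red 764 ((431.2890930175781, 140.47723388671875), (179.57574462890625, 128.341796875), 80.97087097167969)
blue 209 ((442.88525390625, -115.1627197265625), (128.13827514648438, 72.42807006835938), 0.23632335662841797)
same rot [-0.043  0.004 -0.008] deg 2.5
flip rot [ 3.099 -0.013 -0.007] deg 177.5
shift [ 1.7e+02 -1.7e+00  1.0e-01] tooly -4.46 tilt 0.53 q [-26.7  -3.1  -1.6  91.   -0.   67.8] ee [ 0.4454 -0.2243  0.2001] open 0.0206 F [-0.3  0.  -1.5] t 20.5
```

View pics/top12.png

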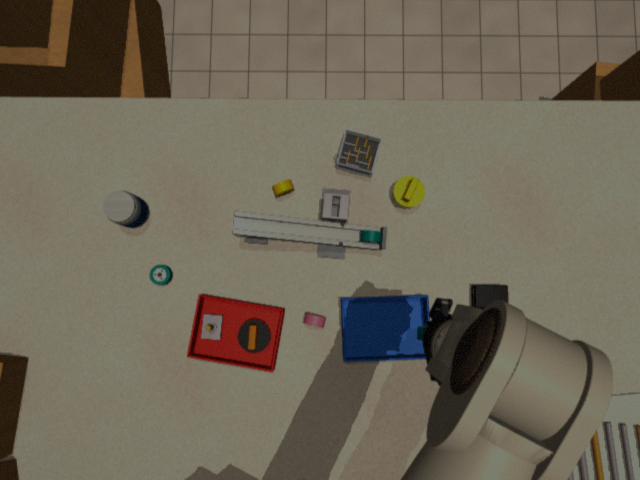

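Emit:
{"name": "apply_moves", "arguments": {"rows": [[[45, -1, 0, 0, 0, 0, 0], [90, -1, 0, 0, 0, 0, 0], [130, -1, 0, 0, 0, 0, 0], [158, -1, 0, 0, 0, 0, 0], [170, -1, 0, 0, 0, 0, 0], [170, -1, 0, 0, 0, 0, 0], [170, -1, 0, 0, 0, 0, 0.4], [170, -1, 0, 0, 0, 0, 0.4], [170, -1, 0, 0, 0, 0, 0.4], [170, -1, 0, 0, 0, 0, 0.4], [140, -1, 0, 0, 0, 0, 0.4], [100, -1, 0, 0, 0, 0, 0.4], [50, -1, 0, 0, 0, 0, 0.4], [0, -1, 0, 0, 0, 0, 0.4], [0, -1, 0, 0, 0, 0, 0.4]]]}}

```text
time: 22.0
ee_pos: [0.4463, -0.2252, 0.2076]
tcp_rot: [65.6, 88.9, -28.9]
wrist_force: [-0.2, 0.6, -0.7]
opening: 0.0342
```

```bash
python3 - <<'E'
from h import *
d=shoot("side13","side");save(d,"side13c",(120,440,220,540),2)
go(w(.6395,-.084,.2),-4.68)
E
```

```text
same rot [ 0.004  0.007 -0.014] deg 0.9
flip rot [-3.138  0.023  0.01 ] deg 179.8
shift [   6.   177.2 -103.2] tooly -4.47 tilt 0.91 q [-26.8  -3.4  -1.4  91.1  -0.   67.7] ee [ 0.4457 -0.2249  0.2041] open 0.0342 F [-0.1  0.  -1.1] t 22.05
```

View pics/side13c.png

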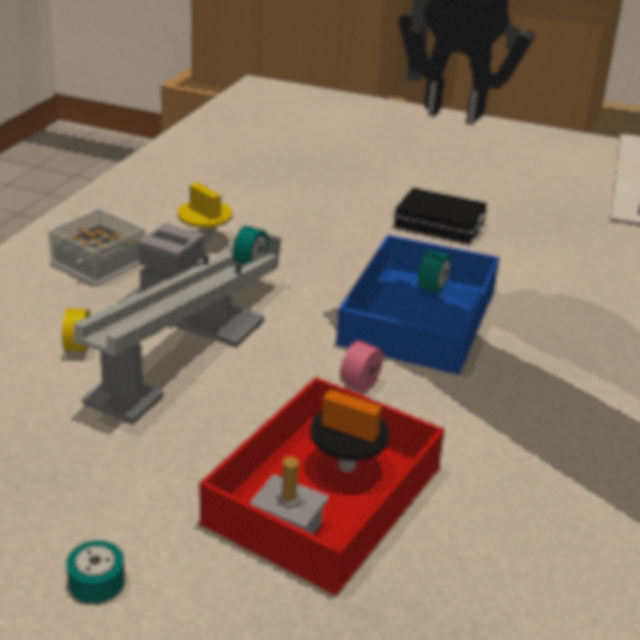

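Wheel is standing in the blue tray. Next the second one at the outlet.

Emit:
{"name": "apply_moves", "arguments": {"rows": [[[4, 177, -103, 0, 0.007, -0.014, 0.45], [4, 177, -103, 0, 0.007, -0.014, 0.45], [4, 177, -103, 0, 0.007, -0.014, 0.45], [4, 177, -103, 0, 0.007, -0.014, 0.45], [4, 177, -103, 0, 0.007, -0.014, 0.45], [4, 177, -103, 0, 0.007, -0.014, 0.45], [4, 177, -103, 0, 0.007, -0.014, 0.45], [4, 177, -103, 0, 0.007, -0.014, 0.45]]]}}

```text
time: 22.85
ee_pos: [0.6292, -0.1369, 0.2026]
tcp_rot: [95.9, 89.9, 1.4]
wrist_force: [0.2, -0.4, 0.2]
opening: 0.0384
```

```bash
python3 - <<'E'
from h import *
go(w(.6395,-.084,.053),-4.68)
E
```

```text
same rot [ 0.003 -0.    -0.001] deg 0.2
flip rot [-3.139e+00  1.000e-03 -0.000e+00] deg 179.9
shift [149.6   1.1  -1.1] tooly -4.54 tilt 0.05 q [-12.3  17.8  21.8  93.9   0.   82.3] ee [ 0.6292 -0.1369  0.2026] open 0.0384 F [ 0.2 -0.4  0.2] t 22.85
```

Emit:
{"name": "apply_moves", "arguments": {"rows": [[[45, 1, -1, 0, 0, 0, 0.45], [90, 1, -1, 0, 0, 0, 0.45], [125, 1, -1, 0, 0, 0, 0.45], [149, 1, -1, 0, 0, 0, 0.45], [149, 1, -1, 0, 0, 0, 0.45], [149, 1, -1, 0, 0, 0, 0], [149, 1, -1, 0, 0, 0, 0], [149, 1, -1, 0, 0, 0, 0], [149, 1, -1, 0, 0, 0, 0], [149, 1, -1, 0, 0, 0, 0]]], "newtons": 60}}

```text
time: 23.85
ee_pos: [0.6313, -0.1364, 0.0557]
tcp_rot: [79.8, 89.8, -14.7]
wrist_force: [-0.6, -1.1, 7.4]
opening: 0.0208
```

Emit:
{"name": "apply_moves", "arguments": {"rows": [[[-10, 0, 0, 0, 0, 0, 0], [-25, 0, 0, 0, 0, 0, 0], [-45, 0, 0, 0, 0, 0, 0], [-80, 0, 0, 0, 0, 0, 0], [-110, 0, 0, 0, 0, 0, 0], [-140, 0, 0, 0, 0, 0, 0], [-140, 0, 0, 0, 0, 0, 0]]]}}

```text
time: 24.55
ee_pos: [0.6322, -0.1364, 0.2021]
tcp_rot: [82.0, 89.3, -12.6]
wrist_force: [0.7, 0.5, -0.6]
opening: 0.0209
```

```bash
python3 - <<'E'
from h import *
d=shoot("side14","side");save(d,"side14c",(120,440,220,540),2)
go([.445,-.165,.2],-4.68)
E
```

```text
same rot [ 0.002  0.001 -0.009] deg 0.5
flip rot [-3.139e+00  1.400e-02  2.000e-03] deg 179.9
shift [  -2.2 -183.9   43.3] tooly -4.54 tilt 0.52 q [-12.2  17.6  21.1  93.   -0.   82.4] ee [ 0.6318 -0.1364  0.1994] open 0.0207 F [-0.4  0.1 -1.2] t 24.6
```

View pics/side14c.png

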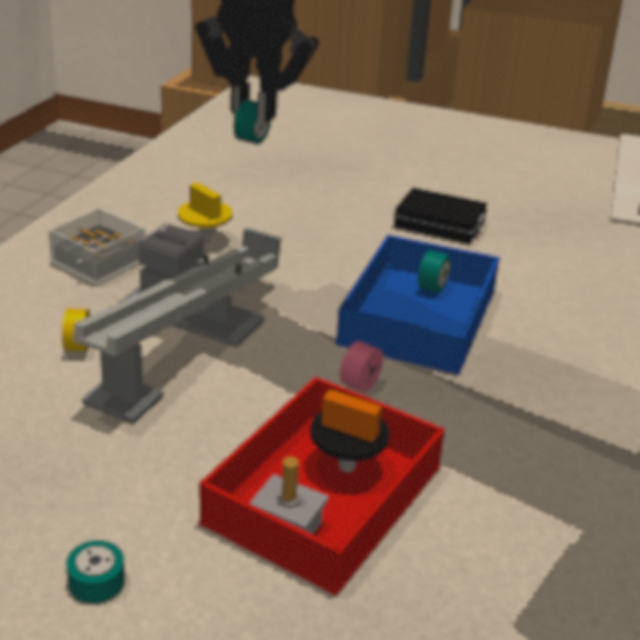

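Emit:
{"name": "apply_moves", "arguments": {"rows": [[[-3, -184, 45, 0, 0, -0.01, 0], [-3, -184, 45, 0, 0, -0.01, 0], [-3, -184, 45, 0, 0, -0.01, 0], [-3, -184, 45, 0, 0, -0.01, 0], [-3, -184, 45, 0, 0, -0.01, 0], [-3, -184, 45, 0, 0, -0.01, 0], [-3, -184, 45, 0, 0, -0.01, 0]]]}}

```text
time: 25.3
ee_pos: [0.4453, -0.1666, 0.2005]
tcp_rot: [-44.7, 89.9, -139.2]
wrist_force: [0.7, -0.1, -1.8]
opening: 0.0207
```

```bash
python3 - <<'E'
from h import *
d=shoot("top15");trays(d);save(d,"top15c",(140,390,140,520),2)
go([.445,-.165,.03],-4.68)
E
```

```text
red 773 ((431.1643981933594, 140.87863159179688), (180.30555725097656, 128.70562744140625), 80.97381591796875)
blue 134 ((506.34222412109375, -173.82493591308594), (6.191065311431885, 161.2415008544922), 0.6513141393661499)
same rot [0.003 0.001 0.002] deg 0.2
flip rot [-3.139e+00 -2.000e-03  2.000e-03] deg 179.8
shift [170.3  -0.3  -1.6] tooly -4.51 tilt 0.11 q [-20.4  -5.7  -3.9  91.8  -0.1  74.1] ee [ 0.4454 -0.1665  0.2003] open 0.0205 F [0.  0.1 0.4] t 25.35
```

View pics/top15c.png

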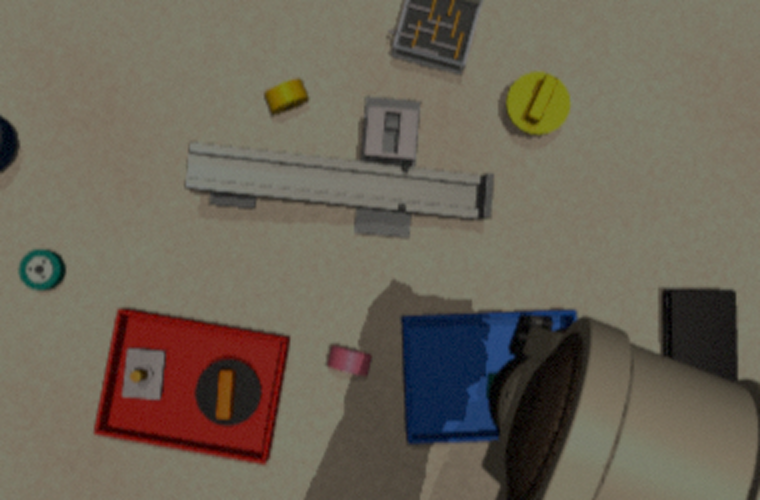

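Tray is unmoved (left edge and top edge as before). Lower and release.

Emit:
{"name": "apply_moves", "arguments": {"rows": [[[45, 0, -1, 0, 0, 0, 0], [90, 0, -1, 0, 0, 0, 0], [130, 0, -1, 0, 0, 0, 0], [158, 0, -1, 0, 0, 0, 0], [170, 0, -1, 0, 0, 0, 0], [170, 0, -1, 0, 0, 0, 0], [170, 0, -1, 0, 0, 0, 0.4], [170, 0, -1, 0, 0, 0, 0.4], [170, 0, -1, 0, 0, 0, 0.4], [170, 0, -1, 0, 0, 0, 0.4], [140, 0, -1, 0, 0, 0, 0.4], [100, 0, -1, 0, 0, 0, 0.4], [50, 0, -1, 0, 0, 0, 0.4], [0, 0, -1, 0, 0, 0, 0.4], [0, 0, -1, 0, 0, 0, 0.4]]]}}

```text
time: 26.85
ee_pos: [0.4476, -0.1663, 0.2076]
tcp_rot: [65.2, 89.5, -29.3]
wrist_force: [-0.3, 0.4, -0.3]
opening: 0.0342
```

```bash
python3 - <<'E'
from h import *
d=shoot("side16","side");save(d,"side16c",(120,440,220,540),2)
go([.5495,.3075,.2],70)
go([.5495,.3075,.2],20)
E
```

```text
same rot [-1.3    0.005 -0.002] deg 74.5
flip rot [ 1.841 -0.002 -0.006] deg 105.5
shift [   3.1   65.  -480.2] tooly -4.51 tilt 0.31 q [-20.3  -5.8  -3.7  91.8  -0.1  74.2] ee [ 0.447  -0.166   0.2042] open 0.034 F [-0.3  0.8 -1. ] t 26.9
same rot [-0.428  0.004 -0.004] deg 24.5
flip rot [ 2.714 -0.005 -0.005] deg 155.5
shift [   3.1   65.  -480.2] tooly -4.51 tilt 0.31 q [-20.3  -5.8  -3.7  91.8  -0.1  74.2] ee [ 0.447  -0.166   0.2042] open 0.034 F [-0.3  0.8 -1. ] t 26.9
```

View pics/side16c.png

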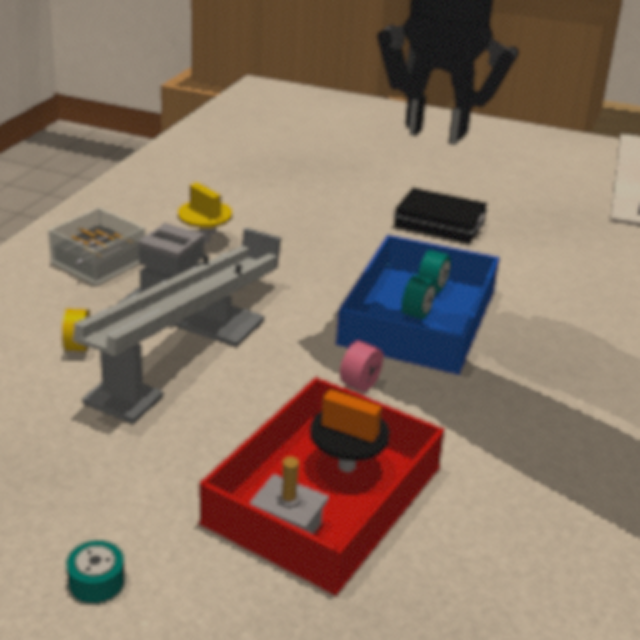

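Emit:
{"name": "apply_moves", "arguments": {"rows": [[[3, 65, -480, 0, 0, 0, 0.8], [3, 65, -480, 0, 0, 0, 0.8], [3, 65, -480, 0, 0, 0, 0.8], [3, 65, -480, 0, 0, 0, 0.8], [3, 65, -480, 0, 0, 0, 0.8], [3, 65, -480, 0, 0, 0, 0.8], [3, 65, -480, 0, 0, 0, 0.8], [3, 65, -480, 0, 0, 0, 0.8], [3, 65, -480, 0, 0, 0, 0.8], [3, 65, -480, 0, 0, 0, 0.8], [3, 65, -480, 0, 0, 0, 0.8], [3, 65, -480, 0, 0, 0, 0.8], [3, 65, -480, 0, 0, 0, 0.8]]]}}

```text
time: 28.2
ee_pos: [0.5493, 0.3064, 0.1997]
tcp_rot: [48.1, 89.7, -46.5]
wrist_force: [0.3, 0.4, 0.0]
opening: 0.0686
```

```bash
python3 - <<'E'
from h import *
d=shoot("side17","side");save(d,"side17c",(200,480,100,460),2)
go([.5494,.3078,0.0],-4.5)
E
```

```text
same rot [-0.001  0.003 -0.004] deg 0.3
flip rot [ 3.14  -0.007 -0.005] deg 179.9
shift [200.1  -1.1  -2.2] tooly -4.58 tilt 0.31 q [ 29.3  15.5  18.6  93.   -0.3 123.8] ee [0.5494 0.3062 0.2001] open 0.0683 F [ 0.7  0.1 -0.1] t 28.25
```

View pics/side17c.png

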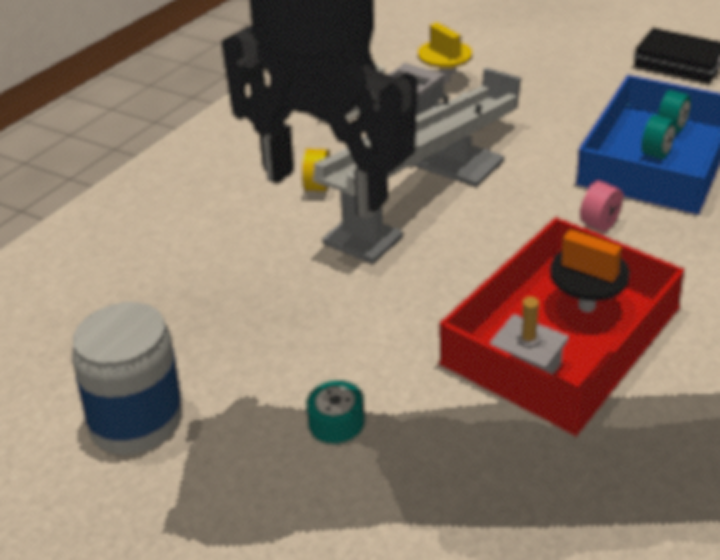

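Emit:
{"name": "apply_moves", "arguments": {"rows": [[[45, 0, -2, 0, 0, 0, 0.8], [90, 0, -2, 0, 0, 0, 0.8], [135, 0, -2, 0, 0, 0, 0.8], [170, 0, -2, 0, 0, 0, 0.8], [188, 0, -2, 0, 0, 0, 0.8], [197, 0, -2, 0, 0, 0, 0.8], [198, 0, -2, 0, 0, 0, 0.8], [198, 0, -2, 0, 0, 0, 0], [198, 0, -2, 0, 0, 0, 0], [198, 0, -2, 0, 0, 0, 0], [198, 0, -2, 0, 0, 0, 0], [198, 0, -2, 0, 0, 0, 0], [198, 0, -2, 0, 0, 0, 0]]], "newtons": 50}}

```text
time: 29.55
ee_pos: [0.5515, 0.3079, 0.0043]
tcp_rot: [77.8, 89.6, -16.8]
wrist_force: [0.1, -0.4, 6.7]
opening: 0.0423
```

Emit:
{"name": "apply_moves", "arguments": {"rows": [[[-10, 0, 0, 0, 0, 0, 0], [-30, 0, 0, 0, 0, 0, 0], [-70, 0, 0, 0, 0, 0, 0], [-115, 0, 0, 0, 0, 0, 0], [-160, 0, 0, 0, 0, 0, 0], [-200, 0, 0, 0, 0, 0, 0], [-200, 0, 0, 0, 0, 0, 0]]]}}

```text
time: 30.25
ee_pos: [0.5516, 0.3093, 0.2122]
tcp_rot: [104.9, 89.1, 10.3]
wrist_force: [0.3, -0.1, 0.3]
opening: 0.0418
```

```bash
python3 - <<'E'
from h import *
d=shoot("side18","side");save(d,"side18c",(120,440,100,540),1.8)
go([.445,-.112,.2],-2)
E
```

```text
same rot [-0.045 -0.002 -0.013] deg 2.7
flip rot [ 3.097e+00 -2.000e-02  3.000e-03] deg 177.4
shift [  6.9 -72.3 428.2] tooly -4.58 tilt 0.74 q [ 29.4  15.5  19.5  93.4  -0.3 124. ] ee [0.5511 0.309  0.2087] open 0.0423 F [ 0.7  0.2 -0.9] t 30.3
```

View pics/side18c.png

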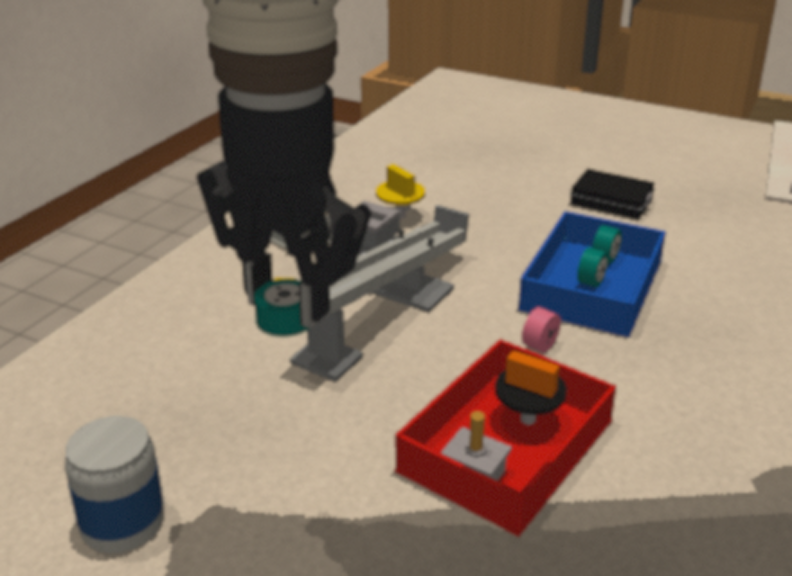

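Emit:
{"name": "apply_moves", "arguments": {"rows": [[[7, -72, 428, -0.03, 0, -0.01, 0], [7, -72, 428, -0.03, 0, -0.01, 0], [7, -72, 428, -0.03, 0, -0.01, 0], [7, -72, 428, -0.03, 0, -0.01, 0], [7, -72, 428, -0.03, 0, -0.01, 0], [7, -72, 428, -0.03, 0, -0.01, 0], [7, -72, 428, -0.03, 0, -0.01, 0], [7, -72, 428, -0.03, 0, -0.01, 0], [7, -72, 428, -0.03, 0, -0.01, 0], [7, -72, 428, -0.03, 0, -0.01, 0], [7, -72, 428, -0.03, 0, -0.01, 0], [7, -72, 428, -0.03, 0, -0.01, 0]]]}}

```text
time: 31.5
ee_pos: [0.4453, -0.1112, 0.1995]
tcp_rot: [136.6, 89.8, 43.8]
wrist_force: [-0.1, -0.6, -1.3]
opening: 0.0419
```

```bash
python3 - <<'E'
from h import *
d=shoot("top19");trays(d);save(d,"top19c",(140,390,140,520),2)
W=pts(d);I=cv2.cvtColor(d["pixels"],cv2.COLOR_RGB2HSV)
t=(I[...,0]>75)&(I[...,0]<98)&(I[...,1]>120)&(W[...,0]<.52)&(W[...,1]<0)&(W[...,2]<.06)
if t.any(): print(t.sum(),W[t].min(0),W[t].max(0))
d=shoot("side19","side");save(d,"side19c",(120,440,220,540),2)
go([.443,-.112,.012],-2)
E
```

```text
red 764 ((431.08026123046875, 140.64727783203125), (179.98861694335938, 128.64456176757812), 80.93238067626953)
blue 145 ((502.6887512207031, -215.87918090820312), (109.91358184814453, 47.09690856933594), 64.03611755371094)
4 [ 0.45342012 -0.35870243  0.02002748] [ 0.51543706 -0.35533516  0.0282749 ]
same rot [-0.013 -0.002 -0.002] deg 0.8
flip rot [ 3.128e+00 -4.000e-03  3.000e-03] deg 179.2
shift [187.6  -2.9   1.6] tooly -2.77 tilt 0.18 q [-14.1  -8.1  -6.2  91.8   0.1  78.7] ee [ 0.4455 -0.1109  0.1996] open 0.0424 F [-0.4 -0.  -0.7] t 31.6
```

View pics/top19c.png

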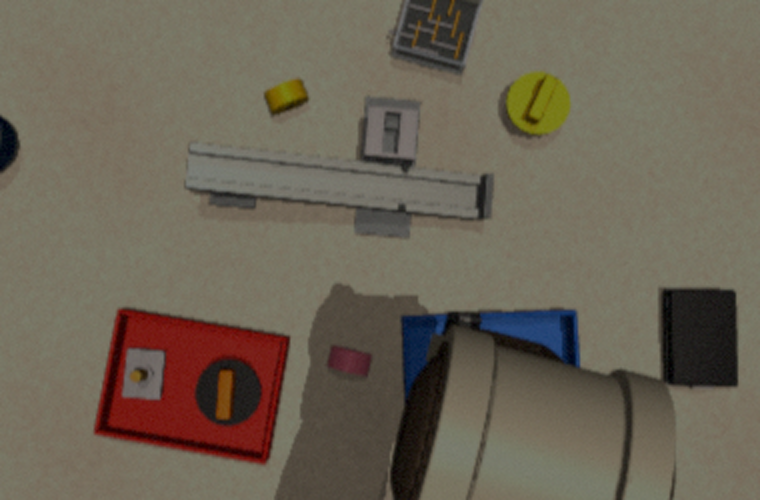

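View pics/side19c.png

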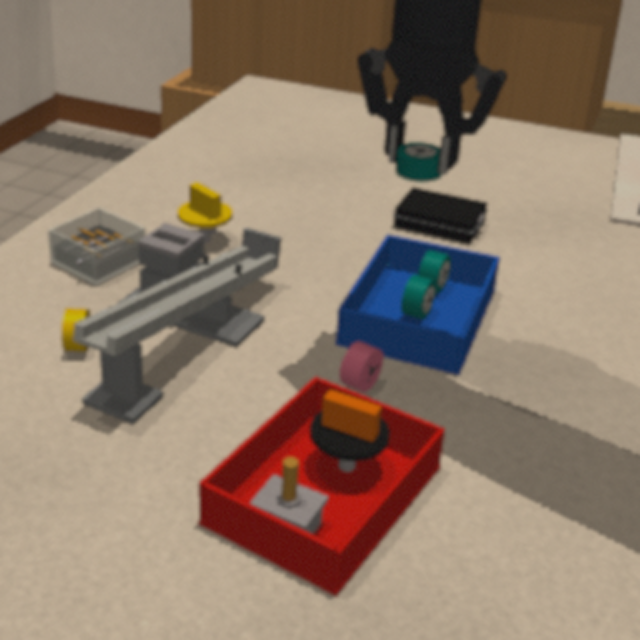

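```bash
python3 - <<'E'
from h import *
d=load("side19");W=pts(d);I=cv2.cvtColor(d["pixels"],cv2.COLOR_RGB2HSV)
t=(I[...,0]>75)&(I[...,0]<98)&(I[...,1]>120)&(W[...,0]<.52)&(W[...,1]<0)&(W[...,2]<.08)
print(t.sum(),np.percentile(W[t],[2,50,98],axis=0).round(4))
E
```

```text
378 [[ 0.4331 -0.2531  0.0083]
 [ 0.4461 -0.1651  0.0395]
 [ 0.4702 -0.1408  0.0495]]
```

Emit:
{"name": "apply_moves", "arguments": {"rows": [[[45, -3, 0, 0, 0, 0, 0], [90, -3, 0, 0, 0, 0, 0], [130, -3, 0, 0, 0, 0, 0], [165, -3, 0, 0, 0, 0, 0], [182, -3, 0, 0, 0, 0, 0], [186, -3, 0, 0, 0, 0, 0], [186, -3, 0, 0, 0, 0, 0.68], [186, -3, 0, 0, 0, 0, 0.68], [186, -3, 0, 0, 0, 0, 0.68], [186, -3, 0, 0, 0, 0, 0.68], [150, -3, 0, 0, 0, 0, 0.68], [110, -3, 0, 0, 0, 0, 0.68], [60, -3, 0, 0, 0, 0, 0.68], [10, -3, 0, 0, 0, 0, 0.68], [-20, -3, 0, 0, 0, 0, 0.68], [-20, -3, 0, 0, 0, 0, 0.68]]]}}

```text
time: 33.2
ee_pos: [0.444, -0.1112, 0.2249]
tcp_rot: [93.2, 89.4, 0.5]
wrist_force: [-0.2, -0.5, 0.0]
opening: 0.0583
```

```bash
python3 - <<'E'
from h import *
d=shoot("side20","side");save(d,"side20c",(120,440,220,540),2)
go([.40,-.40,.25],-20)
E
```

```text
same rot [ 0.301 -0.002 -0.007] deg 17.2
flip rot [-2.841  0.01  -0.003] deg 162.8
shift [-28.3 -29.2 290.7] tooly -2.77 tilt 0.4 q [-14.1  -8.2  -3.8  94.    0.1  78.6] ee [ 0.4434 -0.111   0.2222] open 0.0578 F [-0.8 -1.  -0.9] t 33.25
```

View pics/side20c.png

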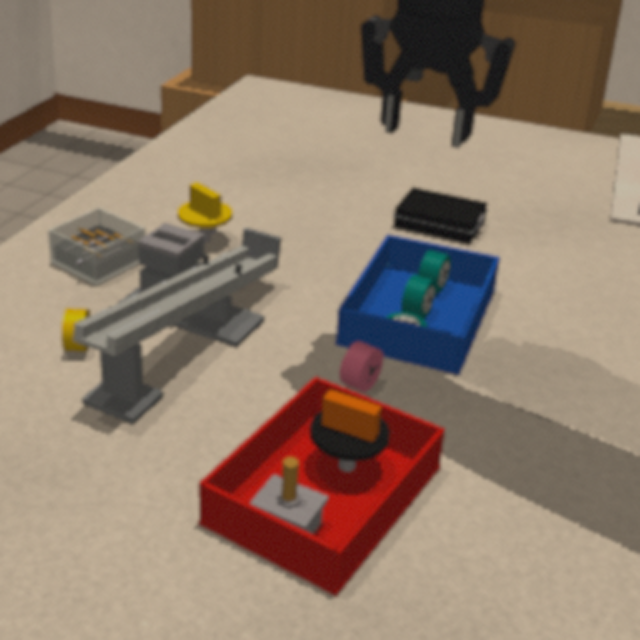

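Move the arm away and make the final check, including for any wheel that was hidden.

Emit:
{"name": "apply_moves", "arguments": {"rows": [[[-28, -29, 291, 0, 0, 0, 0.68], [-28, -29, 291, 0, 0, 0, 0.68], [-28, -29, 291, 0, 0, 0, 0.68], [-28, -29, 291, 0, 0, 0, 0.68], [-28, -29, 291, 0, 0, 0, 0.68], [-28, -29, 291, 0, 0, 0, 0.68], [-28, -29, 291, 0, 0, 0, 0.68], [-28, -29, 291, 0, 0, 0, 0.68], [-28, -29, 291, 0, 0, 0, 0.68], [-28, -29, 291, 0, 0, 0, 0.68]]]}}

```text
time: 34.25
ee_pos: [0.4005, -0.3992, 0.2496]
tcp_rot: [102.1, 89.6, 9.4]
wrist_force: [-0.2, -0.4, 0.1]
opening: 0.0584
```

```bash
python3 - <<'E'
from h import *
d=shoot("top21");trays(d)
W=pts(d);I=cv2.cvtColor(d["pixels"],cv2.COLOR_RGB2HSV)
t=((I[...,0]>75)&(I[...,0]<98)&(I[...,1]>120)&(W[...,2]>.01)).astype(np.uint8)
n,l,s,c=cv2.connectedComponentsWithStats(t)
for i in range(1,n):
    if s[i,4]>15: print(s[i,4],c[i].round(),np.nanmedian(W[l==i],axis=0).round(3))
for r in cams.find_in("wheel1",d): print(r)
E
```

```text
red 762 ((431.06268310546875, 140.66932678222656), (179.8756866455078, 128.6968231201172), 80.98175048828125)
blue 570 ((444.36053466796875, -168.99362182617188), (128.25732421875, 179.0641326904297), 2.6164402961730957)
186 [355. 328.] [ 0.442 -0.105  0.028]
217 [383. 327.] [ 0.446 -0.163  0.047]
225 [412. 327.] [ 0.447 -0.222  0.046]
{'at': [0.445, -0.1627, 0.0436], 'confidence': 0.82}
{'at': [0.4572, -0.0227, 0.0425], 'confidence': 0.63}
{'at': [0.4467, -0.22, 0.047], 'confidence': 0.59}
{'at': [0.444, -0.1054, 0.0246], 'confidence': 0.54}
```

View pics/top21.png

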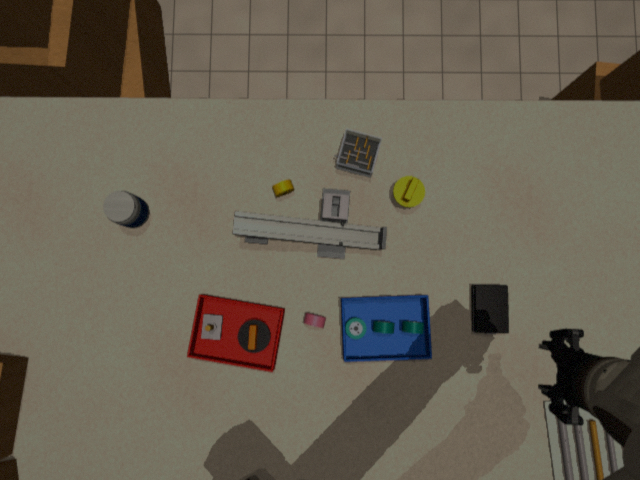

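```bash
python3 -c "
from h import *
print(bot.job_done())"
```

```text
the job is handed in; nothing more can be done
None
```

I finished the job and handed it in at about 34 s of the 210 s allowed. The hand-in gives no verdict.

- **Keeper:** I turned it counter-clockwise about 68°, and the wrist torque rose there as it met its stop. I eased it back about 5° to line up with the slot, lifted it out and stood it in the red tray.
- **Fork:** I lifted it out by its stem and put it in the red tray. Both chute wheels then rolled down to the outlet.
- **Wheels:** I moved the two dispenser wheels and the one lying on the counter to the blue tray. I found only these three teal wheels in the scene.

**Last checks:**
- The final top view shows the three teal wheels inside the blue tray, and the keeper and fork inside the red tray.
- The chute is empty, and no teal wheel is left on the counter.
- Both trays measured within about 1 mm of where they started.
- The tin, drill box and screw tub look unmoved in the picture; I did not measure their positions at the end.
- The arm is clear of everything.

No check failed. The automatic tray fit gave wrong readings for the blue tray while the arm partly hid it, so I judged those moments from the pictures. I saw no slackening of the grip and no tray knock.

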